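# Turn the drawer fronts and ready the comb table for second-side machining

## Task

Get the comb table ready for machining the second side: turn each small drawer front over, tipping it up against the fence, so that its grooved face lies down, and leave it flat on the comb table with one edge flush against the fence; also put every loose suction pod away in the open drawer of the drawer unit and push that drawer fully shut. When all the drawer fronts lie turned over and flush, and not before, turn the recessed vacuum dial clockwise to its stop. Leave everything else where it is.

Things in the scene. Friction and masses are not known exactly. Their poses are not given: they have to be found in the camera images.
- comb_table: Fixed comb-shaped support table with a fence. Origin on the bench straight below the middle of the fence's working face; +x along the fence, +z up. Its flat top, 70 mm above the bench, spreads from the fence (y = 0) to y = -245 mm, over x = -165 to 165 mm. It is solid from y = 0 to -90; beyond that it is four teeth with open gaps (see comb_gap).
- comb_gap (a point): Middle of the middle gap between the comb's teeth, level with their top (comb_table x 0, y -165 mm). Gaps: 50 mm wide, centred at comb_table x = -80, 0 and 80 mm, y = -90 to -245 mm, empty down to the bench, so a finger can reach below a front. Teeth: 20 mm thick, at x = -165 to -105, -55 to -25, 25 to 55 and 105 to 165 mm.
- fence_top (a point): Middle of the top edge of the fence's working face. The fence is a straight upright aluminium bar, comb_table y = 0 to 22 mm, 360 mm long, its top 115 mm above the bench, 45 mm above the comb's top. Behind it are only three low brackets.
- front_a: Drawer front: flat board, white laminated chipboard, 150 (own x) x 120 (own y) x 16 mm (own z), about 0.2 kg. Origin at its middle. The +z face shows a brown groove along x and two round brown cups (no relief to the touch); the -z face is plain white. Starts grooved face up on the comb, 10 to 50 mm off the fence, up to 0.18 rad askew, its 150 mm side away from the fence. May be absent.
- front_b: The second drawer front, the same as front_a. It may be absent, but at least one of the two is there.
- pod_a: Suction pod: black block with a rubber top, 96 (own x) x 46 (own y) x 50 mm high, 0.22 kg. Origin in the middle of its underside. Starts upright on the bench. Two or three pods are there.
- pod_b: Suction pod like pod_a; it may be absent.
- pod_c: Suction pod like pod_a; it may be absent.
- drawer (a joint): How far the drawer of the low grey drawer unit (320 mm wide, 100 mm high, blue drawer front) is out, m: 0 fully shut; starts 0.135 to 0.15 out (limit 0.155). Light friction, a few N; stays where it is left.
- tray (a point): On the drawer's inner floor, 22 mm above the bench, at the middle of its front edge; the drawer slides out along this point's -x axis. Inside: x 0 to 215, y -139 to 139 mm, walls 56 mm high; the drawer's front board is at x = -6 to -21 mm, its top 88 mm above the bench. The unit's top plate, 100 mm above the bench, covers the inside from x = (the joint's value - 6 mm) on.
- drawer_handle (a point): Middle of the drawer's handle, a horizontal 120 mm bar along y, 62 mm above the bench, 35 mm out from the drawer's front board.
- valve_box: Fixed white vacuum valve box, 220 (own x) x 180 (own y) x 105 mm high. Origin in the middle of its underside. In its top is a square well, 96 x 96 mm, its middle at own x = -35 mm, y = 0, its floor 45 mm above the bench; the dial sits in it. A gauge 12 mm high stands on the top beyond the well.
- dial (a joint): Turn of the vacuum dial, rad: 0 off, growing clockwise seen from above, to a stop at 1.57; starts at 0 to 0.3, stays where it is left (friction 0.06 N m). At 0 its bar lies along the valve box's own x.
- dial_grip (a point): On the dial's axis at the height to grip, 82 mm above the bench, 23 mm below the rim of the well. Black disc 52 mm across with a bar grip 49 mm long, 14 mm wide and 32 mm tall, its top 7 mm above this point. Turns with the dial: x axis along the bar.
- glue_bottle: Bystander, to be left alone: glue bottle, 54 mm across, 150 mm tall. Origin in the middle of its underside.
- spray_can: Bystander, to be left alone: spray can, 56 mm across, 170 mm tall. Origin in the middle of its underside.
- tape_measure: Bystander, to be left alone: tape measure, 70 x 40 x 66 mm. Origin in the middle of its underside.
- trim_strip: Bystander, to be left alone: trim strip of chipboard, 180 x 22 x 16 mm. Origin in the middle of its underside.
- dust_brush: Bystander, to be left alone: dust brush, 200 mm long. Origin in the middle of its underside.
- pencil_mug: Bystander, to be left alone: mug, 76 mm across, 90 mm tall. Origin in the middle of its underside.
- try_square: Bystander, to be left alone: try square, blade 150 mm. Origin in the middle of its underside.
Things that resemble listed ones, but are neither listed nor needed, are in the scene too. What is shaped like the pod_a but red is not meant.

How it is judged:
By the outcome, as a careful person would: the job done as asked, in the order asked, and still so for the second after the job is handed in, with the robot touching nothing.
Of front_a, front_b only 1 to 2 are there at a start; the rules pass over those that are not, and their reading is None.
Of pod_a, pod_b, pod_c only 2 to 3 are there at a start; the rules pass over those that are not, and their reading is None.
At some moment in a run one of front_a, front_b may be knocked a few centimetres aside while the robot is not near it.
Once in a run the grip may slacken for a moment while it holds something.
It also fails if it takes over 210 s, if anything falls off the work surface, if the arm or the gripper's body presses on something with over 40 N, if the wrist force passes 120 N, or if a joint passes its speed limit or range.

## Robot

A 6-joint arm with a two-finger parallel gripper is mounted at the origin on the work surface. World frame = base frame: x ahead of the robot, y to its left, z up, the work surface at z = 0. Lengths are in mm, angles in rad, forces in N, time in s.
With the tool pointing down it reaches from about 275 to 1000 mm from the base axis. Payload 8.4 kg.
Tool frame: the origin (TCP) lies between the finger pads; the fingertips stand r.nose_length ahead of it and the grasp point (between the pads) lies 8 mm behind it (r.nose_length is the distance from the TCP to the fingertips, in mm); y points along the fingers, x is the direction in which the jaws open and shut, and the axes are right-handed (so a half turn about y gives the same grasp; the last joint's range is limited). The gripper opens to 85 mm and grips with 20 to 120 N. Pads are 22 mm wide; open, the fingers measure 114 mm over their backs; the gripper's body (76 mm by 85 mm) begins 54 mm behind the grasp point. The pads swing forward as they close: fully open they stand 13 mm farther back than shut.
Start: joints at [-1.336, 0.353, 1.633, -0, 1.155, -0.002], TCP at [146.619, -607.561, 242.281] pointing down, gripper open.
Joint ranges: [-2.63, 2.63], [-0.92, 2.1], [0.06, 2.66], [-1.3, 4.44], [0, 2.69], [-3.02, 3.02]. Speed limits (rad/s): [2.22, 2.22, 2.79, 3.14, 3.14, 3.14].

## Interface

Orientations are given as [roll, pitch, yaw] about the fixed x, y, z axes, in that order (R = Rz(yaw) Ry(pitch) Rx(roll)).
In Python, from rig import r, cams, order gives the robot as it stands. The module is installed in compiled form; this text tells all that it offers.
- The arm moves only by the shell command python3 -m crank 'ROWS' [FORCE]. ROWS is JSON, a list of rows, each a list of 7 numbers: the turn, a rotation vector about the tool's x, y, z in degrees, then the shift along the tool's x, y, z in cm, then the opening, from -1 (shut) to 1 (fully open). A call has exactly 10 rows; each row shifts and turns the pose as measured when the row begins, along the tool's axes as they then stand; what a row does not reach is not made up. A row lasts 1/12 s, in which the tool goes at most 41.7 mm and 7.16 degrees, less where a joint would pass 70% of its speed; a pose out of reach is approached as far as the arm can. A call with a gripper value outside its range is refused whole. The fingers move at their own pace and stop on an object; FORCE is the grip in N (left out, the last holds). Time passes only in rows, so rows that do not move let the fingers close, or fill a call up. It gives the time, the measured TCP pose, the force and the opening at its end, in the units of the state.
- r.sense(): the state, without advancing time (a new reading comes with each control period).
- cams.grab_frame(name): name is "scene" or "top" or "wrist"; returns the picture (480x640x3 uint8, blue, green, red); there is no depth.
- cams.camera_info(name): a dict with "intrinsics" (3x3 intrinsics, pixels), "view" (4x4, takes a point from world to camera coordinates); the wrist camera has in their place "hand_eye" (4x4, takes a point from camera to tool coordinates, whose origin is the TCP and whose axes are the tool frame's). Camera axes: x right, y up, looking along -z (the intrinsics and any distortion apply to the point x, -y, -z); pixel columns grow to the right and rows downward; lengths in mm; the calibration is good to about 2 mm. The wrist camera is an equidistant fisheye: a pixel r from the principal point sees the ray r / f radians off the axis. A picture is of the moment at which its call begins: read the wrist's pose just before it. camera_info takes no time and is no camera call.
- order.sign_off(): hands the job in, once; it reports no verdict.
The state is a dict: "clock": time; "qpos": joint angles; "qvel": joint speeds; "joint_efforts": joint torques, N m; "eef_pos": TCP position; "tcp_rot": TCP orientation; "contact_force": force on the tool from outside, world axes, zero at the start; "wrist_torque": the same for the moment, N m; "opening": opening from 0.0 (shut) to 1.0 (fully open).
Only numpy, scipy, OpenCV 4.12 (cv2) and the standard library are available. Lean on these libraries where they do the work, as an engineer would, in place of code of your own. Each camera call takes 0.05 s, during which the arm holds its last target.

## Working session

There is one attempt and no reset: what is moved stays moved. The work goes in short steps, Python scripts to look and compute and a shell command to move; the robot and the scene stay as the last step left them, time stands still between calls to the robot, and variables do not carry over. Pictures are saved under pics/ and viewed, and the job is handed in when it is done.

I'll start by looking at the scene.

```bash
ls; mkdir -p pics
python3 - <<'E'
from rig import r,cams,order
import cv2
print(r.sense()); print(r.nose_length)
for n in ("scene","top","wrist"):
    im=cams.grab_frame(n); cv2.imwrite(f"pics/{n}0.png",im)
    i=cams.camera_info(n); print(n,i)
E
```

```text
pics
{'clock': 0.0, 'qpos': array([-1.33640106e+00,  3.53678761e-01,  1.63412931e+00, -2.45093660e-05,
        1.15516552e+00, -2.38352945e-03]), 'qvel': array([ 1.66744088e-03, -5.59351643e-04, -2.67448263e-04,  7.06638919e-04,
       -4.55741093e-04, -1.72119344e-05]), 'joint_efforts': array([-1.77004971e-03, -6.05254698e+01, -3.42070842e+01, -1.23486579e-04,
        9.04038985e-03,  2.19138542e-05]), 'eef_pos': array([ 146.50649374, -607.12496256,  241.54460215]), 'tcp_rot': array([-1.57081544e+00,  1.38098197e-03, -1.33400763e+00]), 'contact_force': array([ 0.57685807, -0.57469892, -0.66480511]), 'wrist_torque': array([-0.00259312,  0.03566945,  0.03598975]), 'opening': 1.000960621008254}
11.0
scene {'intrinsics': array([[454.55153563,   0.        , 315.06239396],
       [  0.        , 454.55153563, 240.12956368],
       [  0.        ,   0.        ,   1.        ]]), 'view': array([[ 7.47847527e-01,  6.63870508e-01, -1.60188444e-04,
        -4.92704512e+02],
       [-5.69023512e-01,  6.41127011e-01,  5.14945043e-01,
         1.59946370e+02],
       [ 3.41959529e-01, -3.85009226e-0
[... 486 characters left out ...]
      [-8.56749279e-02, -1.48454274e-03,  9.96322038e-01,
        -1.47880479e+03],
       [ 0.00000000e+00,  0.00000000e+00,  0.00000000e+00,
         1.00000000e+00]])}
wrist {'intrinsics': array([[371.64829954,   0.        , 316.49362311],
       [  0.        , 371.64829954, 249.81721586],
       [  0.        ,   0.        ,   1.        ]]), 'hand_eye': array([[ 9.99998324e-01, -1.80162503e-03,  3.26378660e-04,
        -8.52374333e-01],
       [ 8.61526709e-04,  3.05708484e-01, -9.52124771e-01,
        -1.32146008e+02],
       [ 1.61559510e-03,  9.52123457e-01,  3.05709524e-01,
         7.87575107e+01],
       [ 0.00000000e+00,  0.00000000e+00,  0.00000000e+00,
         1.00000000e+00]])}
```

View pics/scene0.png

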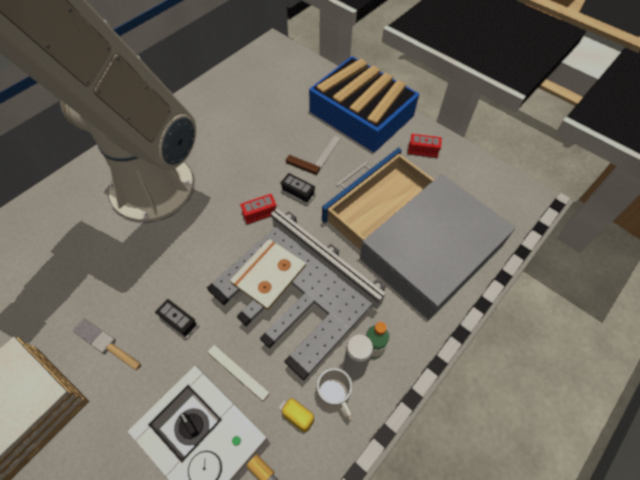

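View pics/top0.png

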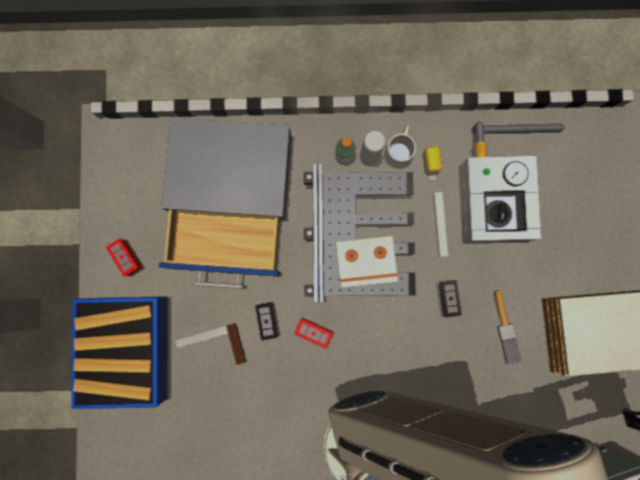

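View pics/wrist0.png

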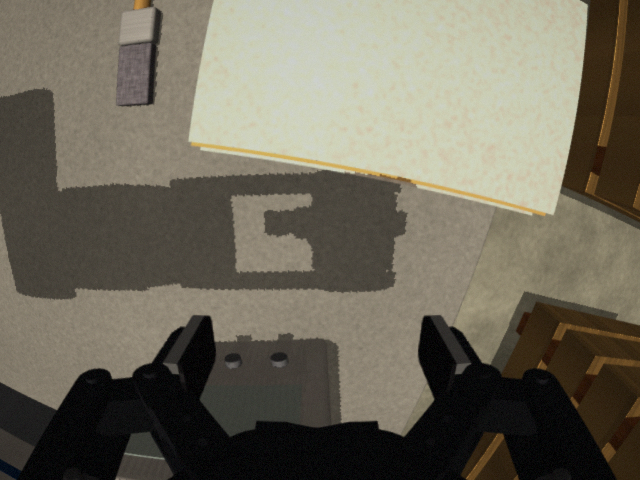

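Top view: one front is on the comb (~366,262). There are black pods at (266,321) and (450,298), and red decoys at (314,333) and (122,257). The drawer is open at (222,240) and the dial is at (500,212). A third pod could be hidden by the arm. Next I'll write helpers and enlarge the crops.

```bash
cat > h.py <<'E'
from rig import r,cams,order
import numpy as np, cv2
from scipy.spatial.transform import Rotation as Ro
def Rt(s): return Ro.from_euler('xyz',s['tcp_rot']).as_matrix()
def snap(n):
    s=r.sense(); im=cams.grab_frame(n); return s,im
def ray(n,u,v,s=None):
    i=cams.camera_info(n); K=i['intrinsics']
    a=(u-K[0,2])/K[0,0]; b=(v-K[1,2])/K[1,1]
    if n!='wrist':
        V=i['view']; d=V[:3,:3].T@np.array([a,-b,-1.]); o=-V[:3,:3].T@V[:3,3]
    else:
        t=np.hypot(a,b); k=np.sin(t)/t if t>1e-9 else 1
        dc=np.array([a*k,-b*k,-np.cos(t)]); H=i['hand_eye']; R=Rt(s)
        d=R@H[:3,:3]@dc; o=R@H[:3,3]+s['eef_pos']
    return o,d
def p2w(n,u,v,z,s=None):
    o,d=ray(n,u,v,s); return o+d*(z-o[2])/d[2]
def w2p(n,p,s=None):
    i=cams.camera_info(n); K=i['intrinsics']; p=np.array(p,float)
    if n!='wrist':
        V=i['view']; c=V[:3,:3]@p+V[:3,3]; a,b=c[0]/-c[2],-c[1]/-c[2]
    else:
        H=i['hand_eye']; q=Rt(s).T@(p-s['eef_pos']); c=H[:3,:3].T@(q-H[:3,3])
        rr=np.hypot(c[0],c[1]); t=np.arctan2(rr,-c[2]); a,b=c[0]/rr*t,-c[1]/rr*t
    return np.array([K[0,0]*a+K[0,2],K[1,1]*b+K[1,2]])
def crop(im,x0,x1,y0,y1,k,name):
    c=cv2.resize(im[y0:y1,x0:x1],None,fx=k,fy=k,interpolation=cv2.INTER_CUBIC)
    for x in range((x0+9)//10*10,x1,10):
        cv2.line(c,((x-x0)*k,0),((x-x0)*k,4 if x%50 else 12),(0,255,255),1)
        if x%20==0: cv2.putText(c,str(x),((x-x0)*k+1,14),0,.35,(0,255,255),1)
    for y in range((y0+9)//10*10,y1,10):
        cv2.line(c,(0,(y-y0)*k),(4 if y%50 else 12,(y-y0)*k),(0,255,255),1)
        if y%20==0: cv2.putText(c,str(y),(6,(y-y0)*k+4),0,.35,(0,255,255),1)
    cv2.imwrite(f"pics/{name}.png",c)
def tgt(p,yaw=None):
    """shift in tool axes cm to bring TCP to p; rotvec(deg) to point down with yaw of tool x"""
    s=r.sense(); R=Rt(s); d=R.T@(np.array(p)-s['eef_pos'])/10
    out=[None,np.round(d,2)]
    if yaw is not None:
        R2=Ro.from_euler('xyz',[-np.pi/2,0,yaw]).as_matrix()
        out[0]=np.round(np.degrees(Ro.from_matrix(R.T@R2).as_rotvec()),2)
    print('turn',out[0],'shift',out[1],'from',np.round(s['eef_pos'],1),np.round(s['tcp_rot'],3))
def st():
    s=r.sense(); print(round(s['clock'],2),np.round(s['eef_pos'],1),np.round(s['tcp_rot'],3),'F',np.round(s['contact_force'],1),'op',round(s['opening'],3),'q',np.round(s['qpos'],2))
E
python3 - <<'E'
from h import *
im=cv2.imread('pics/top0.png')
crop(im,295,425,155,310,5,'c1')
crop(im,150,300,110,290,4,'c2')
crop(im,240,350,280,370,7,'c3')
crop(im,425,550,140,320,4,'c4')
E
```

```text
(no output)
```

View pics/c1.png

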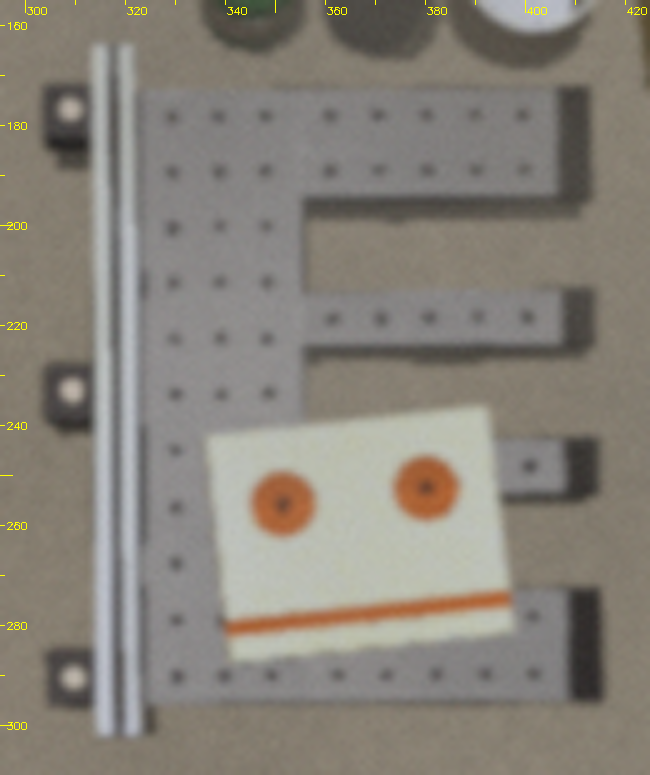

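View pics/c2.png

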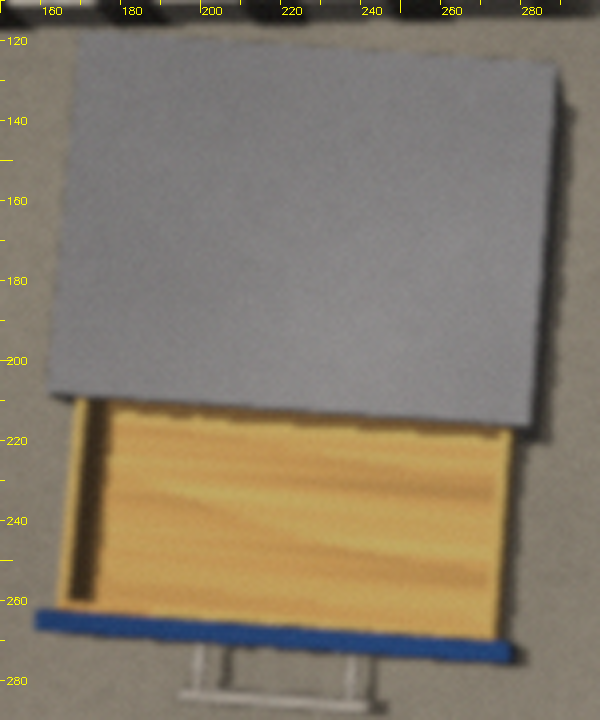

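View pics/c3.png

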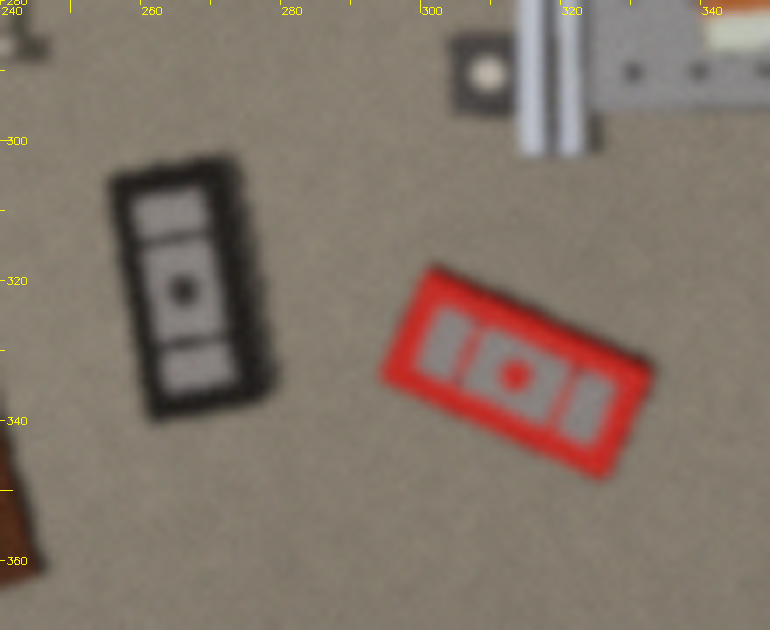

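View pics/c4.png

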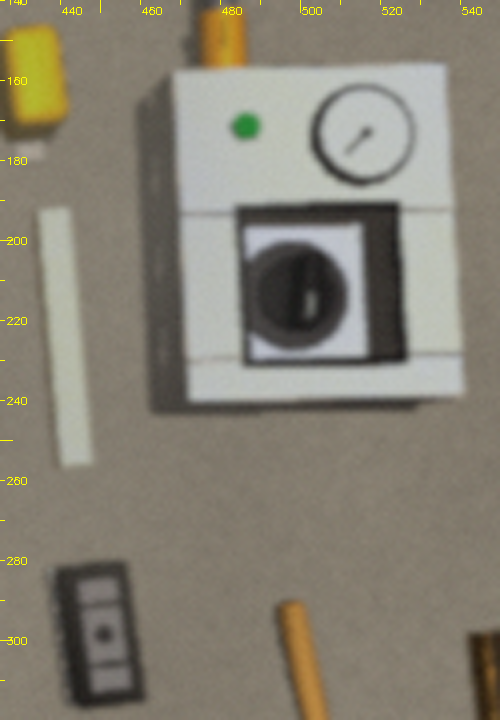

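Crop c1 shows the fence's right-hand top edge running (321.5,164)–(323.5,302), and front corners (336,242), (390,236), (397,281), (341,287). c3 shows pod_a's top outline (256,305)–(271,302)–(277,336)–(262,339). c4 shows the second pod around (449,298), and the dial bar at about (497,212).

Run:
```python
from h import *
P=lambda u,v,z: np.round(p2w('top',u,v,z)[:2],1)
print('fence ends',P(321.5,164,115),P(323.8,302,115))
print('teeth ends',P(406,173,70),P(408,272.5,70),P(409,295,70),P(323.5,172.5,70),P(325,295,70))
print('gap corners',P(355.5,194.5,70),P(356,213,70),P(405,213,70),P(356,224,70))
print('front',[P(u,v,86) for u,v in [(336.5,242),(390.5,236),(397.5,281),(341.5,287)]])
print('holes cups',P(351.5,256,86),P(380,252.5,86))
print('pod1 top',[P(u,v,50) for u,v in [(256,305),(271,302),(277,335),(261.5,340)]],P(266,321.5,50))
print('pod2 top',[P(u,v,50) for u,v in [(440,281.5),(453.5,280),(458.5,314),(444,317)]],P(449,298.5,50))
print('red1',P(314,333,50))
print('box top',[P(u,v,105) for u,v in [(465.5,158),(533.5,156),(537.5,238.5),(469,240)]])
print('well rim',[P(u,v,105) for u,v in [(481,192),(522,190.5),(524,230),(483,231.5)]])
print('dial disc',P(497,214,55), 'bar', P(500,203,89),P(499,222,89))
print('drawer front top',[P(u,v,88) for u,v in [(156,263),(276,270),(275.5,275),(156,267)]])
print('unit top front',P(160,209,100),P(281,216.5,100))
print('handle',P(193,283,62),P(239,286.5,62))
print('tray walls z78',P(165,262,78),P(171,211,78),P(273.5,270,78),P(276.5,218,78))
```

```text
fence ends [757.1 116.2] [398.1 118.5]
teeth ends [ 737.2 -111.1] [ 469.4 -106.8] [ 410.  -107.3] [743.7 111.2] [415.  114.8]
gap corners [681.8  26.6] [631.7  26.7] [ 628.6 -104.6] [602.   27.5]
front [array([553.7,  81.3]), array([566.3, -61.6]), array([447.5, -76. ]), array([435.2,  71.2])]
holes cups [515.8  42.7] [523.3 -32.5]
pod1 top [array([392.1, 300.2]), array([399.2, 259.9]), array([311.4, 245.2]), array([299.2, 286.7])] [347.7 274. ]
pod2 top [array([ 443.7, -195. ]), array([ 446.9, -231.4]), array([ 356.1, -240.8]), array([ 349. , -201.7])] [ 397.8 -217.2]
red1 [314.5 146.4]
box top [array([ 766.5, -263.8]), array([ 767.7, -443. ]), array([ 549.4, -441.2]), array([ 549.6, -263. ])]
well rim [array([ 675. , -300.2]), array([ 676.5, -407.8]), array([ 572.4, -407.4]), array([ 570.9, -300.5])]
dial disc [ 622.1 -355.4] bar [ 647.  -353.8] [ 596.6 -348.6]
drawer front top [array([509. , 557.2]), array([483.5, 241.9]), array([470.4, 243.4]), array([498.5, 557.1])]
unit top front [650.2 543.4] [623.  225.6]
handle [454.6 466.1] [442.6 343.4]
tray walls z78 [511.6 536.4] [647.4 520.6] [483.9 249.4] [622.1 239.3]
```

Checks: the fence comes out 359 mm long (360 given), the valve box 218×179 (220×180), and the pods about 94×41 (96×46). The drawer is about 0.139 out. The calibration holds up, so I'll move over the right-hand pod for a wrist view.

Run:
```python
from h import *
tgt([398,-217,200],-1.486)
```

```text
turn [ 0.    8.71 -0.06] shift [-32.03   4.21  33.6 ] from [ 146.5 -607.2  241.7] [-1.571e+00  1.000e-03 -1.334e+00]
```

```bash
python3 -m crank '[[0,0.9,0,-2.7,0,2.9,1],[0,0.9,0,-2.7,0.2,2.9,1],[0,0.9,0,-2.7,0.2,2.9,1],[0,0.9,0,-2.7,0.2,2.9,1],[0,0.9,0,-2.7,0.2,2.9,1],[0,0.9,0,-2.7,0.2,2.9,1],[0,0.9,0,-2.7,0.2,2.9,1],[0,0.9,0,-2.7,0.2,2.9,1],[0,0.9,0,-2.7,0.2,2.9,1],[0,0.9,0,-2.7,0.2,2.9,1]]'
python3 - <<'E'
from h import *
tgt([398,-217,200],-1.486); st()
E
```

```text
clock: 0.98
eef_pos: [391.9, -286.4, 220.7]
tcp_rot: [-1.572, -0.001, -1.509]
contact_force: [0.9, -1.1, 0.0]
opening: 1.002
turn [ 0.09 -1.34  0.06] shift [-6.89  2.06  1.03] from [ 391.9 -286.4  220.7] [-1.572e+00 -1.000e-03 -1.509e+00]
0.98 [ 391.9 -286.4  220.7] [-1.572e+00 -1.000e-03 -1.509e+00] F [ 0.9 -1.1  0. ] op 1.002 q [-0.63  0.16  1.95 -0.    1.04  0.88]
```

Run:
```python
from h import *
s,im=snap('wrist'); cv2.imwrite('pics/w1.png',im); np.save('w1.npy',s,allow_pickle=True)
_,t=snap('top'); cv2.imwrite('pics/top1.png',t)
_,t=snap('scene'); cv2.imwrite('pics/scene1.png',t)
```

```text
(no output)
```

View pics/w1.png

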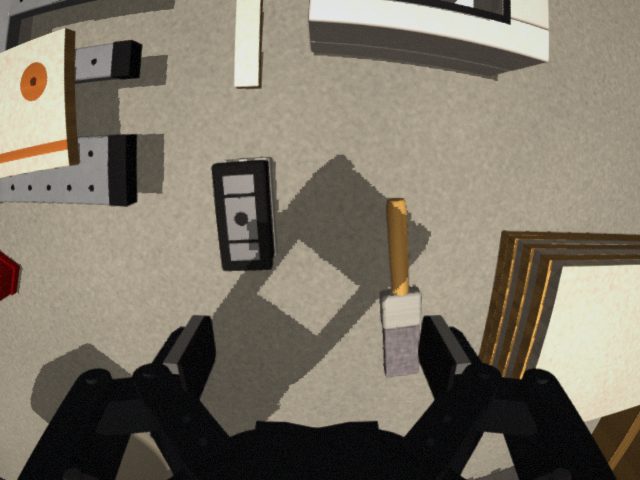

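View pics/top1.png

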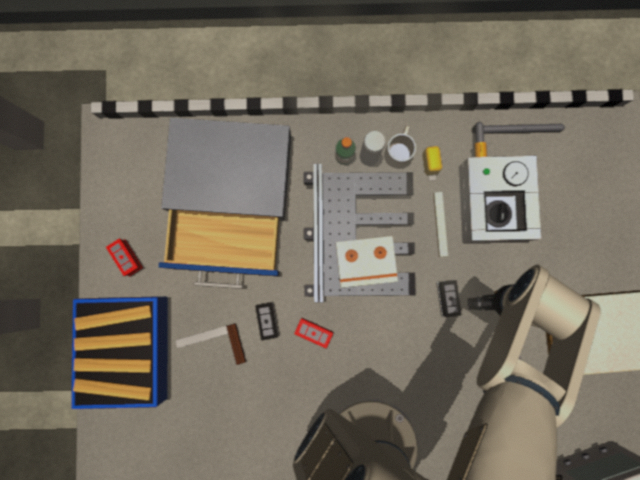

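View pics/scene1.png

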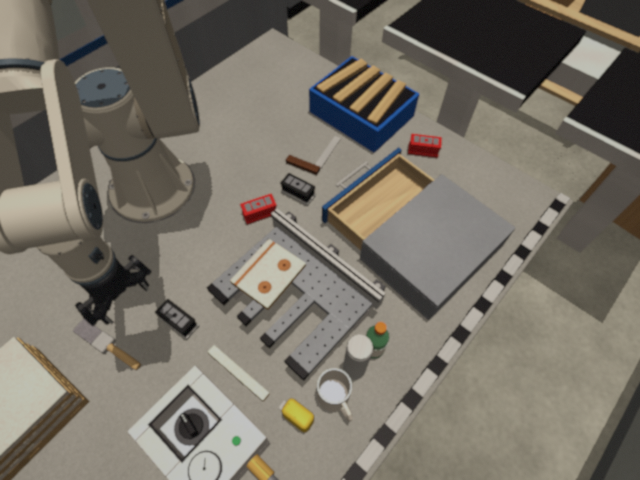

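The wrist view shows pod_2's top face at (213,164), (268,160), (273,268), (221,270). I see no third pod so far.

Run:
```python
from h import *
s=np.load('w1.npy',allow_pickle=True).item()
c=[p2w('wrist',u,v,50,s)[:2] for u,v in [(213,164),(268,160),(273,268),(221,270)]]
print(np.round(c,1),np.mean(c,0)); 
for i in range(4): d=c[(i+1)%4]-c[i]; print(np.hypot(*d),np.degrees(np.arctan2(d[1],d[0])))
print(p2w('wrist',240,218,50,s))
print('tooth ends etc',[np.round(p2w('wrist',u,v,70,s)[:2],1) for u,v in [(109,134),(136,134),(136,205)]])
print('front far corners',[np.round(p2w('wrist',u,v,86,s)[:2],1) for u,v in [(69,30),(70,165)]])
p=np.mean(c,0); a=np.radians(-90+4.3)
tgt([p[0],p[1],120],a)
```

```text
[[ 442.3 -196.2]
 [ 447.1 -242.6]
 [ 353.9 -249.8]
 [ 348.7 -202.9]] [ 398.00826195 -222.87845   ]
46.56686407168169 -84.13155374642628
93.46350685981749 -175.53767113345393
47.21837290484719 96.29171726790274
93.83037148834845 4.070627159725991
[ 397.15051168 -220.32120015   50.        ]
tooth ends etc [array([ 469.6, -107.6]), array([ 468.6, -134.2]), array([ 409.3, -132.9])]
front far corners [array([562.4, -69.6]), array([445.8, -76.1])]
turn [ 0.1  -0.45  0.03] shift [-6.27 10.05  0.97] from [ 392.7 -286.   220.5] [-1.573 -0.    -1.504]
```

```bash
python3 -m crank '[[0,0,0,-2,0.5,0.3,1],[0,0,0,-2,1.5,0.3,1],[0,0,0,-2,2,0.2,1],[0,0,0,-0.5,2.5,0.2,1],[0,0,0,0,2.5,0,1],[0,0,0,0,2.5,0,1],[0,0,0,0,2.5,0,1],[0,0,0,0,2,0,1],[0,0,0,0,1,0,1],[0,0,0,0,0,0,1]]'
python3 - <<'E'
from h import *
tgt([397.8,-221.8,26],-1.494); st()
E
```

```text
clock: 1.97
eef_pos: [395.2, -228.0, 45.6]
tcp_rot: [-1.57, -0.007, -1.507]
contact_force: [-0.4, 0.1, 0.6]
opening: 1.002
turn [-0.07 -0.76  0.42] shift [-0.62  1.96  0.3 ] from [ 395.2 -228.    45.6] [-1.57  -0.007 -1.507]
1.97 [ 395.2 -228.    45.6] [-1.57  -0.007 -1.507] F [-0.4  0.1  0.6] op 1.002 q [-0.52  0.4   2.14 -0.01  0.6   0.99]
```

```bash
python3 -m crank '[[0,-0.5,0.4,-0.4,1,0.2,1],[0,-0.3,0,-0.3,1,0.2,1],[0,0,0,0,0.2,0,1],[0,0,0,0,0,0,-1],[0,0,0,0,0,0,-1],[0,0,0,0,0,0,-1],[0,0,0,0,0,0,-1],[0,0,0,0,0,0,-1],[0,0,0,0,0,0,-1],[0,0,0,0,0,0,-1]]' 70
python3 - <<'E'
from h import *
tgt([397.8,-221.8,26],-1.494); st()
E
```

```text
clock: 2.8
eef_pos: [399.9, -223.4, 24.7]
tcp_rot: [-1.566, -0.002, -1.494]
contact_force: [-0.3, 0.1, -2.2]
opening: 0.532
turn [-0.27  0.02  0.14] shift [-0.17 -0.14 -0.2 ] from [ 399.9 -223.4   24.7] [-1.566 -0.002 -1.494]
2.8 [ 399.9 -223.4   24.7] [-1.566 -0.002 -1.494] F [-0.3  0.1 -2.2] op 0.532 q [-0.51  0.44  2.14  0.    0.55  0.98]
```

```bash
python3 -m crank '[[0,0,0,0,-3,0,-1],[0,0,0,0,-4,0,-1],[0,0.9,0,-1.5,-3.5,0.6,-1],[0,0.9,0,-3,-2.5,1,-1],[0,0.9,0,-3.5,-1.5,1.3,-1],[0,0.9,0,-3.7,-1,1.4,-1],[0,0.9,0,-3.8,0,1.4,-1],[0,0.9,0,-3.8,0,1.4,-1],[0,0.9,0,-3.8,0,1.4,-1],[0,0.9,0,-3.8,0,1.4,-1]]' 70
python3 - <<'E'
from h import *
tgt([560.5,329,170],-1.652); st()
E
```

```text
clock: 3.63
eef_pos: [495.1, 51.8, 189.2]
tcp_rot: [-1.563, 0.001, -1.635]
contact_force: [1.4, -0.9, -2.5]
opening: 0.529
turn [-0.46  0.96 -0.04] shift [-28.09   1.98   4.72] from [495.1  51.8 189.2] [-1.563e+00  1.000e-03 -1.635e+00]
3.63 [495.1  51.8 189.2] [-1.563e+00  1.000e-03 -1.635e+00] F [ 1.4 -0.9 -2.5] op 0.529 q [ 0.1   0.21  1.96 -0.    0.96  1.74]
```

```bash
python3 -m crank '[[0,0.2,0,-3.8,0,0.7,-1],[0,0.2,0,-3.8,0,0.7,-1],[0,0.2,0,-3.8,0,0.7,-1],[0,0.2,0,-3.8,0,0.7,-1],[0,0,0,-3.8,0,0.7,-1],[0,0,0,-3.5,0,0.6,-1],[0,0,0,-2.5,0,0.5,-1],[0,0,0,-1,0,0.2,-1],[0,0,0,0,0,0,-1],[0,0,0,0,0,0,-1]]' 70
python3 - <<'E'
from h import *
tgt([560.5,329,170],-1.652); st()
s,im=snap('wrist'); cv2.imwrite('pics/w2.png',im); np.save('w2.npy',s,allow_pickle=True)
_,im=snap('top'); cv2.imwrite('pics/top2.png',im)
E
```

```text
clock: 4.47
eef_pos: [562.2, 329.4, 188.2]
tcp_rot: [-1.562, 0.001, -1.643]
contact_force: [-1.2, 0.1, -2.9]
opening: 0.529
turn [-0.49  0.53 -0.08] shift [ 0.06  1.82 -0.18] from [562.2 329.4 188.2] [-1.562e+00  1.000e-03 -1.643e+00]
4.47 [562.2 329.4 188.2] [-1.562e+00  1.000e-03 -1.643e+00] F [-1.2  0.1 -2.9] op 0.529 q [ 0.53  0.44  1.63 -0.    1.06  2.17]
```

View pics/w2.png

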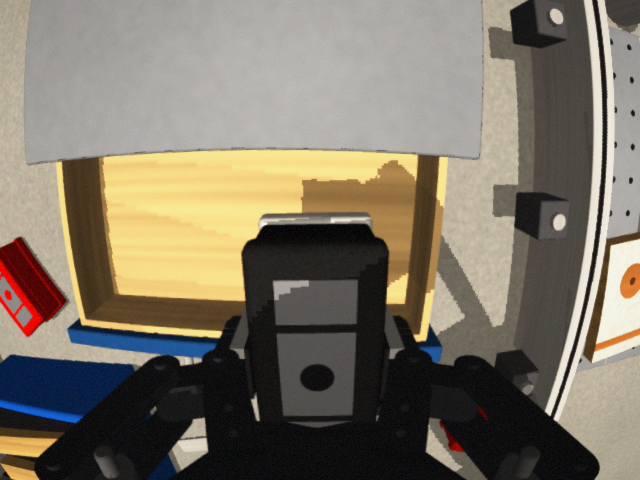

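View pics/top2.png

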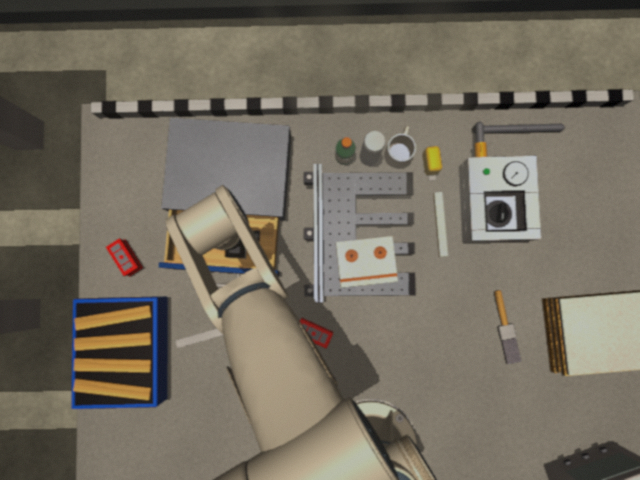

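w2 shows the pod held over the tray. The plate's front edge runs (27,163)–(480,158). The tray side walls are at the left, (60,165)–(77,320), and the right, (446,160)–(430,335). The blue front's far top edge runs (72,322)–(440,338). The right side is clear now, with no third pod there.

Run:
```python
from h import *
s=np.load('w2.npy',allow_pickle=True).item()
Q=lambda u,v,z: np.round(p2w('wrist',u,v,z,s)[:2],1)
print('plate',Q(27,163,100),Q(480,158,100),Q(250,150,100))
print('blue',Q(72,322,88),Q(440,338,88),Q(70,342,88))
print('wallL',Q(60,165,78),Q(77,320,78),'R',Q(446,160,78),Q(430,335,78))
print('floor',Q(115,295,22),Q(103,160,22),Q(415,160,22))
print('fence face?',Q(605,300,115),Q(600,150,115))
t=lambda x,y,o=(504,399),th=-0.081:(np.array(o)+[x*np.cos(th)-y*np.sin(th),x*np.sin(th)+y*np.cos(th)]).round(1)
print(t(-6,139),t(-6,-139),t(133,139),t(133,-139),t(62,-65))
```

```text
plate [652.9 539.4] [623.8 223.3] [635.4 365. ]
blue [517.5 541.2] [490.9 242.2] [497.4 552.1]
wallL [646.1 523.3] [514.3 543.6] R [621.1 238.9] [488.4 247.2]
floor [513.7 533.1] [643.8 516.7] [617.4 246.3]
fence face? [518.7 107.7] [632.6 133.1]
[509.3 538. ] [486.8 260.9] [647.8 526.8] [625.3 249.7] [560.5 329.2]
```

```bash
python3 -m crank '[[0,0.5,0,0.2,1,-0.1,-1],[0,0.5,0,0.2,2,0,-1],[0,0,0,0,2.5,0,-1],[0,0,0,0,2.5,0,-1],[0,0,0,0,2.5,0,-1],[0,0,0,0,2.2,0,-1],[0,0,0,0,1.5,0,-1],[0,0,0,0,0.6,0,-1],[0,0,0,0,0,0,-1],[0,0,0,0,0,0,-1]]' 70
python3 - <<'E'
from h import *
tgt([561,326,48.5],-1.661); st()
E
```

```text
clock: 5.4
eef_pos: [571.9, 312.1, 46.0]
tcp_rot: [-1.541, 0.01, -1.678]
contact_force: [0.2, 0.2, -3.0]
opening: 0.531
turn [-1.7  -0.97 -0.58] shift [-1.27 -0.27 -1.22] from [571.9 312.1  46. ] [-1.541  0.01  -1.678]
5.4 [571.9 312.1  46. ] [-1.541  0.01  -1.678] F [ 0.2  0.2 -3. ] op 0.531 q [ 0.5   0.61  1.73 -0.01  0.78  2.19]
```

```bash
python3 -m crank '[[-1,-0.5,-0.3,-0.5,-0.4,-0.5,-1],[-0.7,-0.5,-0.3,-0.5,0,-0.5,-1],[0,0,0,-0.2,0.1,-0.2,-1],[0,0,0,0,0.1,0,-1],[0,0,0,0,0,0,-1],[0,0,0,0,0,0,0.45],[0,0,0,0,0,0,0.45],[0,0,0,0,0,0,0.45],[0,0,0,0,0,0,0.45],[0,0,0,0,0,0,0.45]]' 70
python3 - <<'E'
from h import *
tgt([561,326,48.5],-1.661); st()
E
```

```text
clock: 6.23
eef_pos: [558.7, 319.4, 45.4]
tcp_rot: [-1.574, -0.004, -1.666]
contact_force: [0.8, -0.3, 0.3]
opening: 0.729
turn [ 0.19 -0.31  0.2 ] shift [-0.67 -0.31  0.17] from [558.7 319.4  45.4] [-1.574 -0.004 -1.666]
6.23 [558.7 319.4  45.4] [-1.574 -0.004 -1.666] F [ 0.8 -0.3  0.3] op 0.729 q [ 0.52  0.61  1.72 -0.    0.82  2.18]
```

```bash
python3 -m crank '[[0,0,0,0,-2.5,0,0.45],[0,0,0,0,-4,0,0.45],[0,0,0,0,-4,0,0.45],[0,-2,0,0.5,-2.5,-2,0.8],[0,-2,0,1,-1,-3.7,1],[0,-2,0,1,0,-4,1],[0,-2,0,1,0,-4,1],[0,-2,0,1.2,0,-4,1],[0,-2,0,1.2,0,-3.5,1],[0,-1,0,0.5,0,-0.5,1]]'
python3 - <<'E'
from h import *
tgt([347.7,274,180],-1.42); st()
s,im=snap('wrist'); cv2.imwrite('pics/w3.png',im); np.save('w3.npy',s,allow_pickle=True)
E
```

```text
clock: 7.07
eef_pos: [338.9, 253.9, 192.4]
tcp_rot: [-1.57, 0.001, -1.432]
contact_force: [0.2, -0.5, -0.2]
opening: 1.0
turn [-0.07 -0.67 -0.04] shift [-1.87  1.24  1.15] from [338.9 253.9 192.4] [-1.570e+00  1.000e-03 -1.432e+00]
7.07 [338.9 253.9 192.4] [-1.570e+00  1.000e-03 -1.432e+00] F [ 0.2 -0.5 -0.2] op 1.0 q [ 0.64  0.1   2.1  -0.    0.95  2.07]
```

View pics/w3.png

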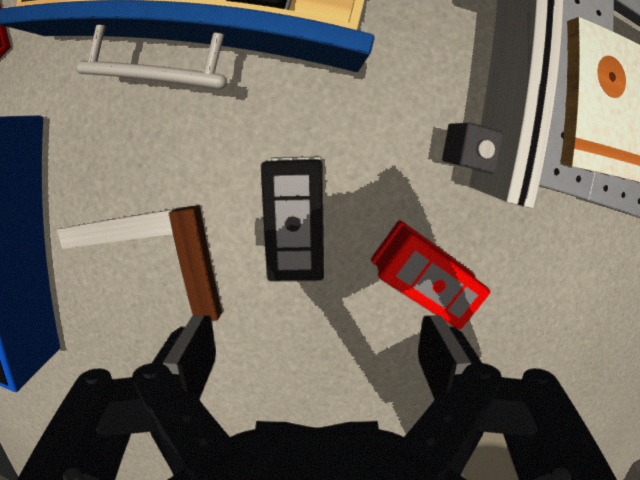

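w3 shows the pod's top face at (262,162), (324,160), (324,278), (268,279). The red decoy is at (435,275) and has to be cleared by the right finger.

Run:
```python
from h import *
s=np.load('w3.npy',allow_pickle=True).item()
c=[p2w('wrist',u,v,50,s)[:2] for u,v in [(262,163),(324,160),(324,279),(268,280)]]
print(np.round(c,1),np.mean(c,0)); 
for i in range(4): d=c[(i+1)%4]-c[i]; print(np.hypot(*d),np.degrees(np.arctan2(d[1],d[0])))
print(p2w('wrist',293,223,50,s))
print('handle',p2w('wrist',80,68,62,s),p2w('wrist',225,81,62,s), 'blue',p2w('wrist',372,36,88,s))
print('red',p2w('wrist',401,222,50,s),p2w('wrist',374,262,50,s))
p=np.mean(c,0); tgt([p[0],p[1],26],np.radians(9-90))
```

```text
[[390.5 303. ]
 [398.7 257.9]
 [306.1 244.3]
 [298.8 288.6]] [348.55193369 273.46038336]
45.84672503670601 -79.70602837767152
93.61325909292414 -171.63865602132546
44.95015812580931 99.38926887979814
92.87764981368001 8.902814484046438
[348.16596626 274.34635262  50.        ]
handle [457.3817662  462.14994033  62.        ] [447.71312641 335.42210907  62.        ] blue [486.13206326 240.55421327  88.        ]
red [360.98252687 192.22923281  50.        ] [325.86712314 207.2188086   50.        ]
turn [-0.16 -0.97 -0.05] shift [-1.79 16.68  1.05] from [340.2 254.1 192.8] [-1.568e+00  1.000e-03 -1.431e+00]
```

```bash
python3 -m crank '[[0,-0.5,0,-0.9,0.5,0.5,0.85],[0,-0.5,0,-0.9,1.5,0.5,0.85],[0,0,0,-0.1,2.5,0.1,0.85],[0,0,0,0,2.8,0,0.85],[0,0,0,0,2.8,0,0.85],[0,0,0,0,2.8,0,0.85],[0,0,0,0,2,0,0.85],[0,0,0,0,1.2,0,0.85],[0,0,0,0,0.4,0,0.85],[0,0,0,0,0,0,0.85]]'
python3 - <<'E'
from h import *
tgt([348.5,274,25],np.radians(9-90)); st()
E
```

```text
clock: 7.95
eef_pos: [369.3, 292.1, 20.0]
tcp_rot: [-1.547, 0.013, -1.418]
contact_force: [-0.5, -0.1, 0.6]
opening: 0.927
turn [-1.35 -0.25 -0.72] shift [ 1.46 -0.58 -2.32] from [369.3 292.1  20. ] [-1.547  0.013 -1.418]
7.95 [369.3 292.1  20. ] [-1.547  0.013 -1.418] F [-0.5 -0.1  0.6] op 0.927 q [ 0.67  0.46  2.13 -0.    0.53  2.09]
```

```bash
python3 -m crank '[[-0.7,0,-0.4,0.7,-0.4,-0.9,0.85],[-0.6,-0.2,-0.3,0.7,-0.1,-0.9,0.85],[0,0,0,0.2,0,-0.6,0.85],[0,0,0,0,0,-0.2,0.85],[0,0,0,0,0,0,-1],[0,0,0,0,0,0,-1],[0,0,0,0,0,0,-1],[0,0,0,0,0,0,-1],[0,0,0,0,0,0,-1],[0,0,0,0,0,0,-1]]' 70
python3 - <<'E'
from h import *
tgt([348.5,274,25],np.radians(9-90)); st()
E
```

```text
clock: 8.78
eef_pos: [347.3, 273.1, 28.8]
tcp_rot: [-1.565, 0.003, -1.415]
contact_force: [0.3, -0.5, -2.2]
opening: 0.53
turn [-0.33 -0.09 -0.19] shift [-0.07  0.39  0.13] from [347.3 273.1  28.8] [-1.565  0.003 -1.415]
8.78 [347.3 273.1  28.8] [-1.565  0.003 -1.415] F [ 0.3 -0.5 -2.2] op 0.53 q [0.66 0.42 2.17 0.   0.54 2.08]
```

```bash
python3 -m crank '[[0,0,0,0,-2.5,0,-1],[0,0,0,0,-4,0,-1],[0,0,0,0,-4,0,-1],[0,2,0,-1,-2.7,2,-1],[0,2,0,-2,-1,3.4,-1],[0,2,0,-1.8,0,3.6,-1],[0,2,0,-1.8,0,3.6,-1],[0,2,0,-1.7,0,3.6,-1],[0,2,0,-1.6,0,3.6,-1],[0,1.5,0,-1.3,0,3,-1]]' 70
python3 - <<'E'
from h import *
tgt([574.5,455,150],-1.66); st()
E
```

```text
clock: 9.62
eef_pos: [568.0, 394.1, 174.4]
tcp_rot: [-1.575, -0.003, -1.659]
contact_force: [0.0, 0.1, -1.0]
opening: 0.528
turn [0.22 0.08 0.15] shift [-6.13  2.42  0.13] from [568.  394.1 174.4] [-1.575 -0.003 -1.659]
9.62 [568.  394.1 174.4] [-1.575 -0.003 -1.659] F [ 0.   0.1 -1. ] op 0.528 q [0.6  0.52 1.53 0.   1.09 2.26]
```

```bash
python3 -m crank '[[0,0,0,-2,0,0.2,-1],[0,0,0,-2.5,0.3,0.1,-1],[0,0,0,-1.5,1,0,-1],[0,0,0,-0.4,1.5,0,-1],[0,0,0,0,1.5,0,-1],[0,0,0,0,1.5,0,-1],[0,0,0,0,1.2,0,-1],[0,0,0,0,1,0,-1],[0,0,0,0,0.3,0,-1],[0,0,0,0,0,0,-1]]' 70
python3 - <<'E'
from h import *
tgt([574.5,455,53],-1.66); st()
s,im=snap('wrist'); cv2.imwrite('pics/w4.png',im)
E
```

```text
clock: 10.45
eef_pos: [581.7, 457.8, 77.2]
tcp_rot: [-1.578, -0.008, -1.663]
contact_force: [-0.8, -0.8, -2.9]
opening: 0.524
turn [ 0.4  -0.19  0.45] shift [ 0.33  2.43 -0.68] from [581.7 457.8  77.2] [-1.578 -0.008 -1.663]
10.45 [581.7 457.8  77.2] [-1.578 -0.008 -1.663] F [-0.8 -0.8 -2.9] op 0.524 q [ 0.67  0.69  1.46 -0.    1.    2.33]
```

View pics/w4.png

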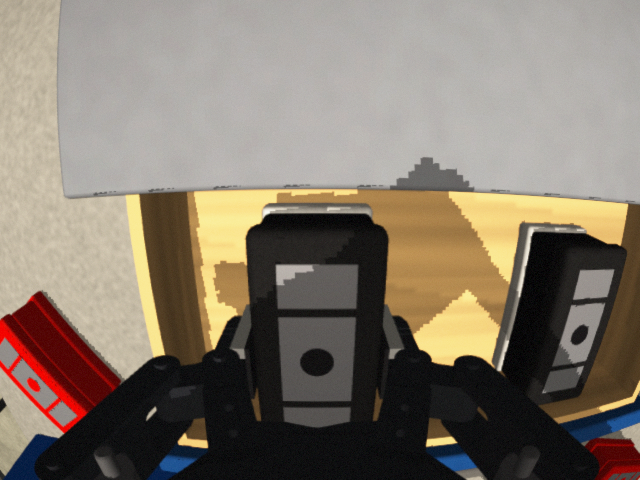

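w4 shows the first pod standing upright in the tray at (570,310), and the second held clear of the walls. Now I'll lower and release.

```bash
python3 -m crank '[[0.2,0,0.2,0.2,0.8,-0.4,-1],[0.2,0,0.2,0.1,0.9,-0.4,-1],[0,0,0,0,0.8,-0.2,-1],[0,0,0,0,0.3,0,-1],[0,0,0,0,0,0,-1],[0,0,0,0,0,0,0.45],[0,0,0,0,0,0,0.45],[0,0,0,0,0,0,0.45],[0,0,0,0,0,0,0.45],[0,0,0,0,-0.5,0,0.45]]' 70
python3 - <<'E'
from h import *
st()
E
```

```text
clock: 11.33
eef_pos: [573.9, 457.1, 58.3]
tcp_rot: [-1.563, 0.006, -1.664]
contact_force: [-0.8, -1.0, -0.5]
opening: 0.727
11.33 [573.9 457.1  58.3] [-1.563  0.006 -1.664] F [-0.8 -1.  -0.5] op 0.727 q [ 0.67  0.7   1.5  -0.    0.93  2.34]
```

```bash
python3 -m crank '[[0,0,0,0,-2.5,0,0.45],[0,0,0,0,-4,0,0.45],[0,0,0,0,-4,0,0.45],[0,0,0,0.6,-1.5,-2,0],[0,0,0,1.4,-0.5,-3.4,-1],[0,0,0,1.5,0,-3.5,-1],[0,0,0,1.5,0,-3.5,-1],[0,0,0,1.5,0,-3.5,-1],[0,0,0,1,0,-2,-1],[0,0,0,0.3,0,-0.5,-1]]'
python3 - <<'E'
from h import *
st()
tgt([402,402,56],-1.66)
s,im=snap('wrist'); cv2.imwrite('pics/w5.png',im); np.save('w5.npy',s,allow_pickle=True)
E
```

```text
clock: 12.17
eef_pos: [379.8, 395.2, 194.0]
tcp_rot: [-1.554, 0.016, -1.667]
contact_force: [0.5, -0.5, 0.4]
opening: 0.003
12.17 [379.8 395.2 194. ] [-1.554  0.016 -1.667] F [ 0.5 -0.5  0.4] op 0.003 q [ 0.8   0.28  1.86 -0.    0.98  2.47]
turn [-0.94 -0.4  -0.92] shift [-0.67 13.85  1.92] from [379.8 395.2 194. ] [-1.554  0.016 -1.667]
```

View pics/w5.png

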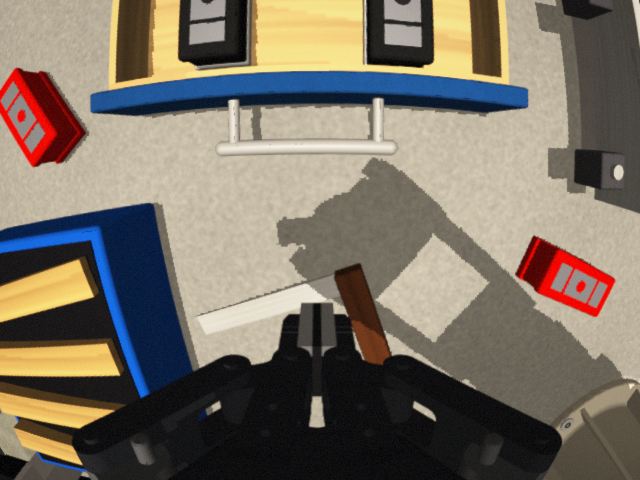

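Run:
```python
from h import *
s=np.load('w5.npy',allow_pickle=True).item()
Q=lambda u,v,z: np.round(p2w('wrist',u,v,z,s)[:2],1)
print('square',Q(335,272,10),Q(360,264,10),Q(388,360,10),Q(198,318,5),Q(205,333,5))
print('handle',Q(218,152,62),Q(396,152,62))
print('blue near edge',Q(92,110,88),Q(527,106,88), 'box corner',Q(155,204,80))
```

```text
square [337.7 386.4] [343.3 363.2] [236.3 339.3] [297.4 528. ] [279.8 524.3]
handle [456.1 463. ] [443.5 335.3]
blue near edge [503.6 549.8] [474.9 241.5] box corner [426.2 511.2]
```

```bash
python3 -m crank '[[-0.9,-0.4,-0.9,-0.4,1,0.8,-1],[0,0,0,-0.3,1.5,0.8,-1],[0,0,0,0,2,0.5,-1],[0,0,0,0,2,0,-1],[0,0,0,0,2,0,-1],[0,0,0,0,2,0,-1],[0,0,0,0,1.5,0,-1],[0,0,0,0,1,0,-1],[0,0,0,0,0.6,0,-1],[0,0,0,0,0,0,-1]]'
python3 - <<'E'
from h import *
st()
tgt([405,403,56],-1.66)
E
```

```text
clock: 13.05
eef_pos: [419.3, 408.3, 50.8]
tcp_rot: [-1.557, 0.013, -1.663]
contact_force: [-0.4, 0.5, 0.0]
opening: -0.0
13.05 [419.3 408.3  50.8] [-1.557  0.013 -1.663] F [-0.4  0.5  0. ] op -0.0 q [ 0.77  0.53  1.87 -0.    0.73  2.44]
turn [-0.78 -0.2  -0.73] shift [ 0.66 -0.54 -1.37] from [419.3 408.3  50.8] [-1.557  0.013 -1.663]
```

```bash
python3 -m crank '[[-0.7,-0.2,-0.7,0,-0.4,0.8,-1],[0,0,0,0,-0.2,1.5,-1],[0,0,0,0,0,2,-1],[0,0,0,0,0,2,-1],[0,0,0,0,0,2,-1],[0,0,0,0,0,2,-1],[0,0,0,0,0,1.5,-1],[0,0,0,0,0,1,-1],[0,0,0,0,0,0.5,-1],[0,0,0,0,0,0.5,-1]]'
python3 - <<'E'
from h import *
st()
E
```

```text
clock: 13.88
eef_pos: [568.1, 395.1, 60.5]
tcp_rot: [-1.568, 0.003, -1.661]
contact_force: [-1.7, 0.7, -1.3]
opening: 0.001
13.88 [568.1 395.1  60.5] [-1.568  0.003 -1.661] F [-1.7  0.7 -1.3] op 0.001 q [0.61 0.65 1.6  0.   0.89 2.27]
```

```bash
python3 -m crank '[[0,0,0,0,0.2,0.6,-1],[0,0,0,0,0.2,0.6,-1],[0,0,0,0,0,0.6,-1],[0,0,0,0,0,0.6,-1],[0,0,0,0,0,0.6,-1],[0,0,0,0,0,0.6,-1],[0,0,0,0,0,0.6,-1],[0,0,0,0,0,0.6,-1],[0,0,0,0,0,0.6,-1],[0,0,0,0,0,0.6,-1]]'
python3 - <<'E'
from h import *
st()
E
```

```text
clock: 14.72
eef_pos: [571.6, 393.9, 57.5]
tcp_rot: [-1.672, -0.023, -1.661]
contact_force: [-24.4, 2.2, 17.5]
opening: -0.002
14.72 [571.6 393.9  57.5] [-1.672 -0.023 -1.661] F [-24.4   2.2  17.5] op -0.002 q [0.58 0.7  1.52 0.05 1.02 2.21]
```

The drawer is on its stop, with 24 N of reaction. I'll back off and look.

```bash
python3 -m crank '[[2,0,1,0,0,-1,-1],[2,0,0,0,0,-2,-1],[1.5,0,0,0,0,-2.5,-1],[0,0,0,0,0,-3,-1],[0,0,0,0,-2,-2,-1],[0,0,0,0,-3.5,-1.5,-1],[0,0,0,0,-3.5,-1.5,-1],[0,0,0,0,-3.5,-1,-1],[0,0,0,0,-2,0,-1],[0,0,0,0,0,0,-1]]'
python3 - <<'E'
from h import *
st()
s,im=snap('wrist'); cv2.imwrite('pics/w6.png',im); np.save('w6.npy',s,allow_pickle=True)
s,im=snap('top'); cv2.imwrite('pics/top6.png',im)
E
```

```text
clock: 15.55
eef_pos: [415.7, 408.7, 211.7]
tcp_rot: [-1.575, -0.006, -1.656]
contact_force: [0.4, 1.3, -0.1]
opening: -0.002
15.55 [415.7 408.7 211.7] [-1.575 -0.006 -1.656] F [ 0.4  1.3 -0.1] op -0.002 q [ 0.77  0.32  1.75 -0.    1.08  2.43]
```

View pics/w6.png

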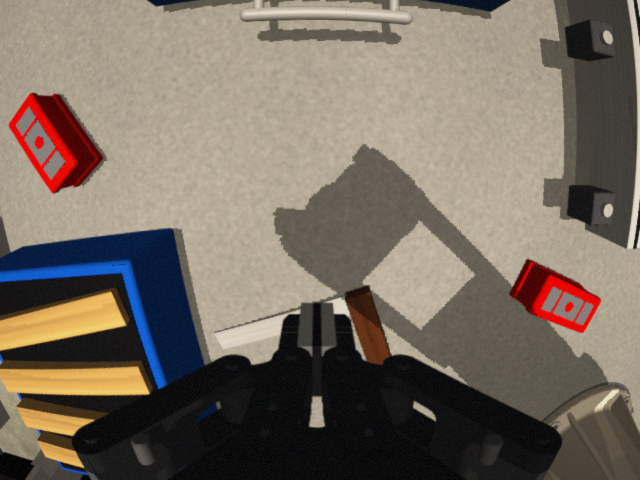

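View pics/top6.png

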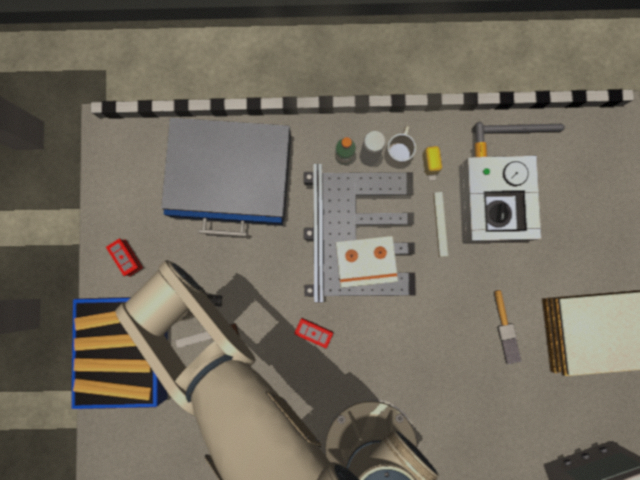

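The drawer is shut (top: the blue strip sits against the plate at y≈212), and both pods are inside. No further black pod is visible anywhere. Next is the front.

```bash
python3 -m crank '[[0,0,0,2,-1,0.5,-1],[0,0,0,3.5,-0.8,0.8,-1],[0,-0.5,0,3.9,-0.5,0.8,-1],[0,-0.5,0,3.9,-0.5,0.8,-1],[0,-0.5,0,3.9,-0.5,0.9,-1],[0,-0.5,0,3.9,0,0.9,-1],[0,-0.5,0,3.9,0,0.9,-1],[0,-0.5,0,3.9,0,0.9,-1],[0,-0.5,0,3.9,0,0.8,-1],[0,-0.5,0,3.9,0,0.8,-1]]' && python3 -m crank '[[0,0,0,3.9,0,0.8,-1],[0,0,0,3.9,0,0.8,-1],[0,0,0,3.9,0,0.8,-1],[0,0,0,3.9,0,0.8,-1],[0,0,0,3.9,0,0.8,0],[0,0,0,3.5,0,0.8,0],[0,0,0,2.5,0,0,0],[0,0,0,1,0,0,0],[0,0,0,0,0,0,0],[0,0,0,0,0,0,0]]'
python3 - <<'E'
from h import *
st()
tgt([495,-190,220],-1.571)
s,im=snap('wrist'); cv2.imwrite('pics/w7.png',im); np.save('w7.npy',s,allow_pickle=True)
s,im=snap('top'); cv2.imwrite('pics/top7.png',im)
E
```

```text
clock: 16.48
eef_pos: [470.8, 26.1, 229.6]
tcp_rot: [-1.596, -0.015, -1.573]
contact_force: [1.0, 0.5, -0.6]
opening: 0.001
clock: 17.32
eef_pos: [510.5, -260.2, 213.4]
tcp_rot: [-1.618, -0.009, -1.583]
contact_force: [0.9, 0.2, -0.6]
opening: 0.498
17.32 [ 510.5 -260.2  213.4] [-1.618 -0.009 -1.583] F [ 0.9  0.2 -0.6] op 0.498 q [-0.46  0.32  1.75 -0.03  1.11  1.14]
turn [ 2.69 -0.7   0.53] shift [-6.99 -0.64 -1.67] from [ 510.5 -260.2  213.4] [-1.618 -0.009 -1.583]
```

View pics/w7.png

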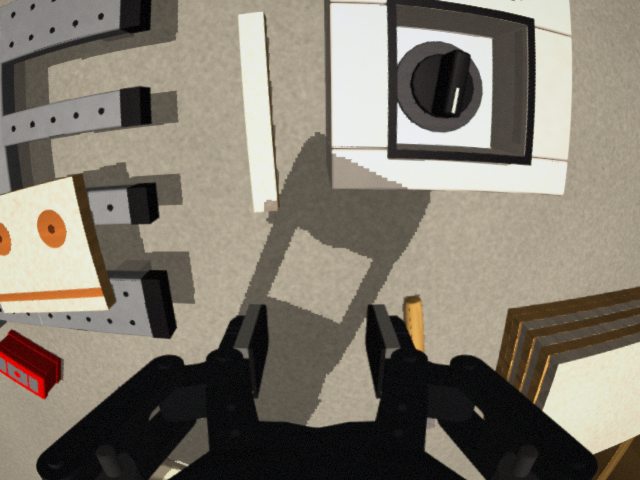

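View pics/top7.png

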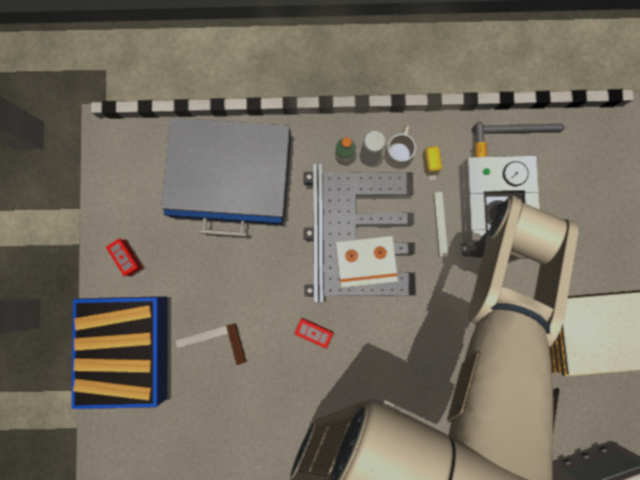

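```bash
python3 - <<'E'
from h import *
s=np.load('w7.npy',allow_pickle=True).item()
Q=lambda u,v,z: np.round(p2w('wrist',u,v,z,s)[:2],1)
print('front',Q(81,175,86),Q(103,310,86))
print('teeth ends',Q(174,336,70),Q(163,270,70),Q(157,222,70),Q(153,183,70),Q(151,123,70),Q(148,88,70))
print('strip',Q(240,14,16),Q(277,208,16))
print('well rim',Q(395,5,105),Q(535,20,105),Q(530,164,105),Q(388,157,105))
E
python3 -m crank '[[2.7,-0.7,0,-1.5,-0.5,-0.3,0],[0,0,5,-1.5,-0.3,-0.3,0],[0,0,7,-1.5,0,-0.3,0],[0,0,7,-1,0,-0.2,0],[0,0,7,0,0,0,0],[0,0,7,0,0,0,0],[0,0,7,0,0,0,0],[0,0,7,0,0,0,0],[0,0,4,0,0,0,0],[0,0,0,0,0,0,0]]'
python3 - <<'E'
from h import *
st()
s=r.sense(); print(Rt(s).round(3))
E
```

```text
front [565.2 -74.7] [444.8 -69.1]
teeth ends [ 410.7 -128.4] [ 477.1 -130.6] [ 519.3 -131.9] [ 551.3 -132.6] [ 598.4 -135.3] [ 626.  -134.2]
strip [ 691.1 -197. ] [ 514.2 -225.3]
well rim [ 670.6 -311.4] [ 676.5 -415.1] [ 570.1 -413.7] [ 569.7 -306.8]
clock: 18.25
eef_pos: [503.0, -183.0, 232.0]
tcp_rot: [-1.547, 0.912, -1.527]
contact_force: [-0.2, 1.0, 0.6]
opening: 0.503
18.25 [ 503. -183.  232.] [-1.547  0.912 -1.527] F [-0.2  1.   0.6] op 0.503 q [-0.72  0.57  1.62  0.63  1.64  0.63]
[[ 0.027 -0.011  1.   ]
 [-0.612  0.791  0.025]
 [-0.791 -0.612  0.014]]
```

```bash
python3 -m crank '[[0,0,0,1,1.5,-0.2,0.2],[0,0,0,1.3,2.8,-0.2,0.2],[0,0,0,1.3,2.8,-0.2,0.2],[0,0,0,1.3,2.8,-0.2,0.2],[0,0,0,1,2.5,0,0.2],[0,0,0,0.6,1.2,0,0.2],[0,0,0,0,0,0,0.2],[0,0,0,0,0,0,0.2],[0,0,0,0,0,0,0.2],[0,0,0,0,0,0,0.2]]'
python3 - <<'E'
from h import *
st()
s=r.sense(); print(Rt(s).round(3)); tgt([496,-110,90])
s,im=snap('wrist'); cv2.imwrite('pics/w8.png',im); np.save('w8.npy',s,allow_pickle=True)
s,im=snap('scene'); crop(im,150,420,150,400,3,'s8')
E
```

```text
clock: 19.08
eef_pos: [497.2, -104.7, 96.5]
tcp_rot: [-1.544, 0.885, -1.508]
contact_force: [0.3, -0.5, -0.3]
opening: 0.603
19.08 [ 497.2 -104.7   96.5] [-1.544  0.885 -1.508] F [ 0.3 -0.5 -0.3] op 0.603 q [-0.62  0.69  1.79  0.68  1.36  0.5 ]
[[ 0.04  -0.022  0.999]
 [-0.632  0.774  0.042]
 [-0.774 -0.633  0.017]]
turn None shift [ 0.83  0.01 -0.15] from [ 497.2 -104.7   96.5] [-1.544  0.885 -1.508]
```

View pics/w8.png

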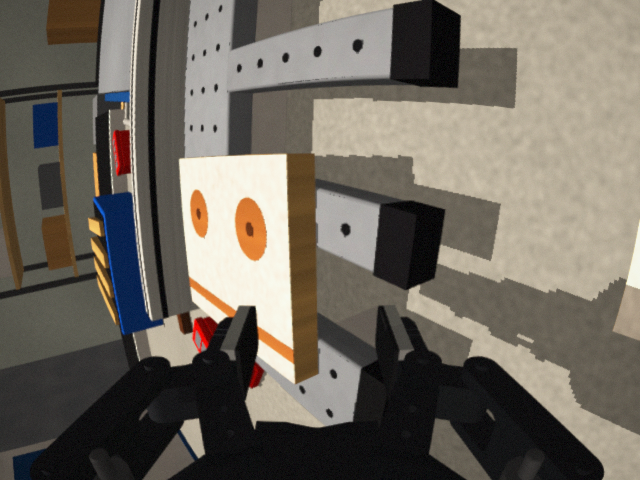

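View pics/s8.png

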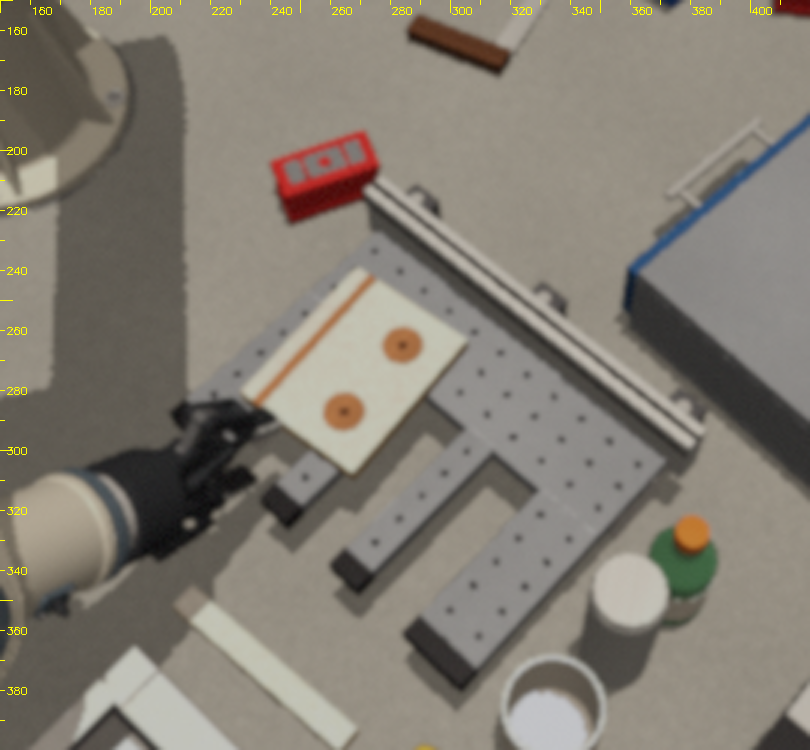

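```bash
python3 -m crank '[[0,0,0,0.6,0.5,0,0.2],[0,0,0,0.6,0.4,0,0.2],[0,0,0,0,0,0,0.2],[0,0,0,-0.6,0.8,0,0.2],[0,0,0,-0.8,1,0,0.2],[0,0,0,-0.8,1,0,0.2],[0,0,0,-0.6,0.8,0,0.2],[0,0,0,-0.2,0.3,0,0.2],[0,0,0,0,0,0,0.2],[0,0,0,0,0,0,0.2]]'
python3 - <<'E'
from h import *
st()
s=r.sense(); print(Rt(s).round(3)); tgt([497,-54,82])
s,im=snap('wrist'); cv2.imwrite('pics/w9.png',im); np.save('w9.npy',s,allow_pickle=True)
E
```

```text
clock: 20.02
eef_pos: [495.5, -52.0, 79.3]
tcp_rot: [-1.541, 0.883, -1.508]
contact_force: [-0.0, -0.3, -0.2]
opening: 0.597
20.02 [495.5 -52.   79.3] [-1.541  0.883 -1.508] F [-0.  -0.3 -0.2] op 0.597 q [-0.55  0.69  1.86  0.74  1.28  0.49]
[[ 0.04  -0.019  0.999]
 [-0.634  0.773  0.04 ]
 [-0.773 -0.635  0.019]]
turn None shift [-0.08 -0.32  0.14] from [495.5 -52.   79.3] [-1.541  0.883 -1.508]
```

View pics/w9.png

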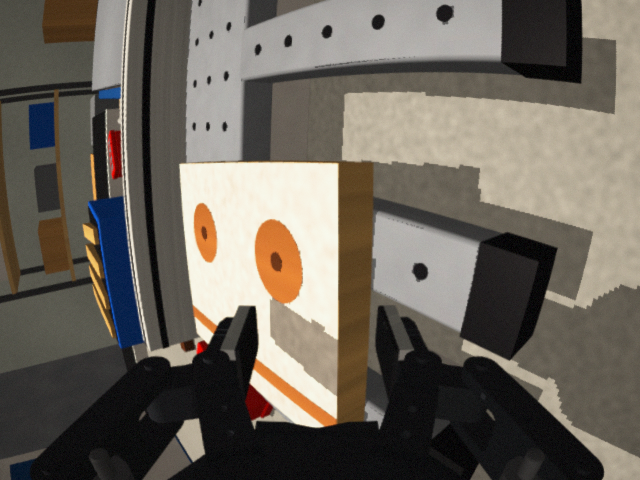

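```bash
python3 -m crank '[[0,0,0,-0.6,-0.3,0,0.2],[0,0,0,-0.75,-0.5,0,0.2],[0,0,0,-0.8,-0.45,0,0.2],[0,0,0,-0.85,-0.4,0,0.2],[0,0,0,-0.9,-0.35,0,0.2],[0,0,0,-0.9,-0.3,0,0.2],[0,0,0,-0.95,-0.25,0,0.2],[0,0,0,-1,-0.2,0,0.2],[0,0,0,-0.5,0,0,0.2],[0,0,0,0,0,0,0.2]]'
python3 - <<'E'
from h import *
st()
s=r.sense(); print(Rt(s).round(3))
s,im=snap('wrist'); cv2.imwrite('pics/w10.png',im); np.save('w10.npy',s,allow_pickle=True)
s,im=snap('scene'); crop(im,150,420,150,400,3,'s10')
E
```

```text
clock: 20.9
eef_pos: [494.0, -26.9, 162.3]
tcp_rot: [-1.536, 0.88, -1.506]
contact_force: [0.6, 0.1, -2.1]
opening: 0.601
20.9 [494.  -26.9 162.3] [-1.536  0.88  -1.506] F [ 0.6  0.1 -2.1] op 0.601 q [-0.52  0.54  1.88  0.75  1.35  0.59]
[[ 0.042 -0.015  0.999]
 [-0.636  0.771  0.038]
 [-0.771 -0.637  0.022]]
```

View pics/w10.png

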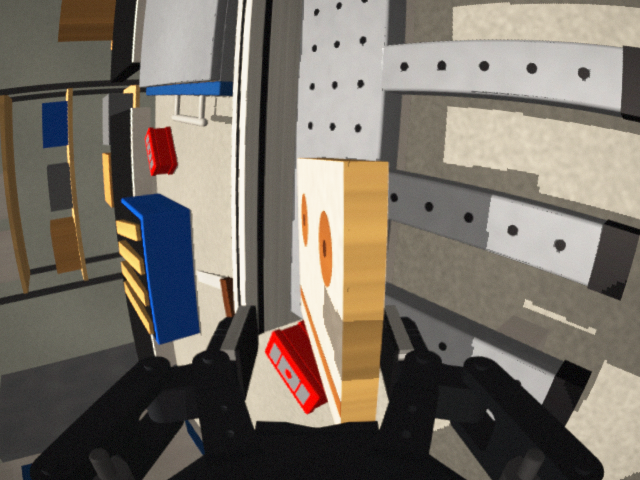

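View pics/s10.png

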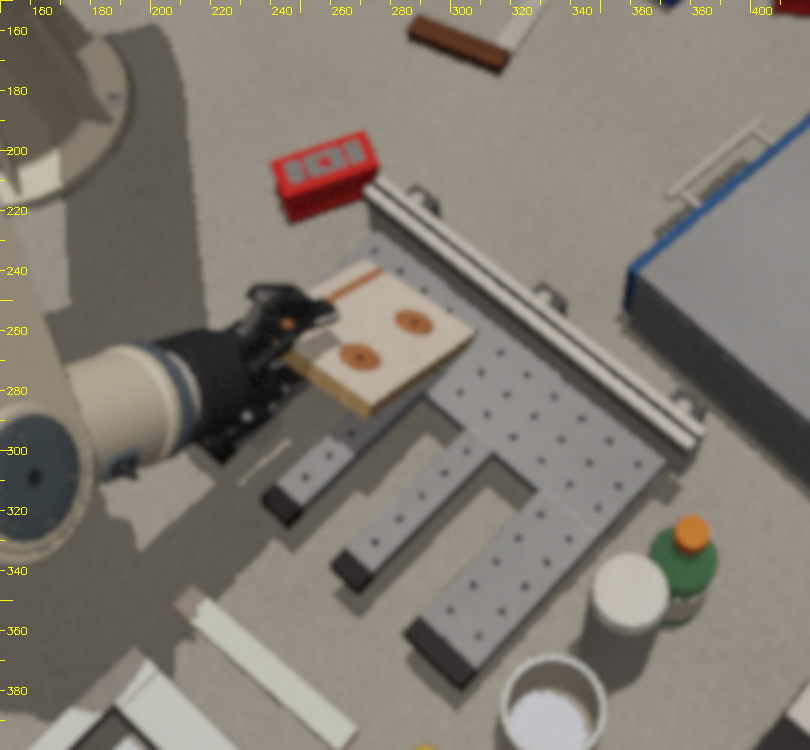

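The board is tipped up and lies nearly parallel to the pads (edge at 345–388 between them). I'll advance a little and grip.

```bash
python3 -m crank '[[0,0,0,0,0.6,0,0.2],[0,0,0,0,0.5,0,0.2],[0,0,0,0,0,0,-1],[0,0,0,0,0,0,-1],[0,0,0,0,0,0,-1],[0,0,0,0,0,0,-1],[0,0,0,0,0,0,-1],[0,0,0,0,0,0,-1],[0,0,0,0,0,0,-1],[0,0,0,0,0,0,-1]]' 90
python3 - <<'E'
from h import *
st()
s=r.sense(); print(Rt(s).round(3))
s,im=snap('wrist'); cv2.imwrite('pics/w11.png',im); np.save('w11.npy',s,allow_pickle=True)
E
```

```text
clock: 21.83
eef_pos: [493.0, -16.1, 154.4]
tcp_rot: [-1.542, 0.891, -1.511]
contact_force: [-0.6, 0.4, 2.1]
opening: 0.166
21.83 [493.  -16.1 154.4] [-1.542  0.891 -1.511] F [-0.6  0.4  2.1] op 0.166 q [-0.51  0.55  1.89  0.76  1.34  0.58]
[[ 0.037 -0.018  0.999]
 [-0.627  0.778  0.037]
 [-0.778 -0.628  0.018]]
```

View pics/w11.png

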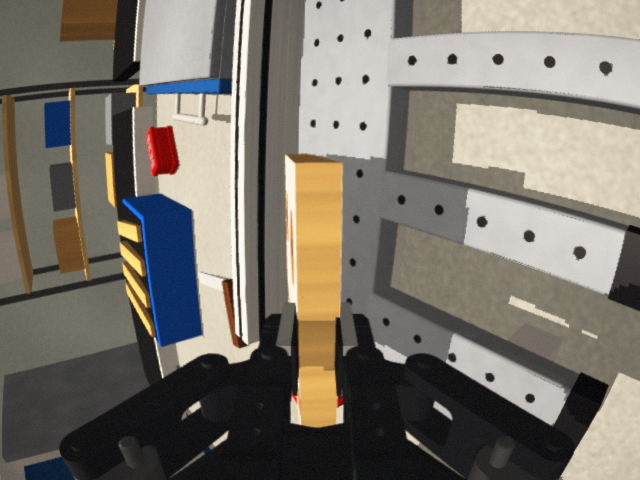

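```bash
python3 -m crank '[[0,0,0,-0.6,-1,0,-1],[0,0,0,-1,-2,0,-1],[0,0,0,-1,-2.5,0,-1],[0,0,0,-1,-2.5,0,-1],[0,-4,0,-0.6,-2.5,0,-1],[0,-6.8,0,0,-1,0,-1],[0,-6.8,0,0,0,0,-1],[0,-6.8,0,0,0,0,-1],[0,-6.8,0,0,0,0,-1],[0,-6.8,0,0,0,0,-1]]' 110
python3 - <<'E'
from h import *
st()
s=r.sense(); print(Rt(s).round(3))
E
```

```text
clock: 22.72
eef_pos: [492.6, -88.2, 265.3]
tcp_rot: [-0.913, 0.621, -0.622]
contact_force: [-0.9, 0.0, -3.4]
opening: 0.162
22.72 [492.6 -88.2 265.3] [-0.913  0.621 -0.622] F [-0.9  0.  -3.4] op 0.162 q [-0.6   0.43  1.76  0.67  1.57  0.02]
[[ 0.661 -0.018  0.75 ]
 [-0.474  0.765  0.436]
 [-0.582 -0.643  0.497]]
```

```bash
python3 -m crank '[[0,-7,0,0,0,0,-1],[0,-7,0,0,0,0,-1],[0,-7,0,0,0,0,-1],[0,-7,0,0,0,0,-1],[0,-7,0,0,0,0,-1],[0,-7,0,0,0,0,-1],[0,-7,0,0,0,0,-1],[0,-7,0,0,0,0,-1],[0,-7,0,0,0,0,-1],[0,-7,0,0,0,0,-1]]' 110
python3 - <<'E'
from h import *
st()
s=r.sense(); print(Rt(s).round(3))
E
```

```text
clock: 23.55
eef_pos: [491.5, -95.4, 266.6]
tcp_rot: [-0.758, -0.288, 0.284]
contact_force: [0.2, 0.3, -1.2]
opening: 0.161
23.55 [491.5 -95.4 266.6] [-0.758 -0.288  0.284] F [ 0.2  0.3 -1.2] op 0.161 q [-0.61  0.42  1.76  0.65  1.56 -1.23]
[[ 0.92  -0.016 -0.391]
 [ 0.269  0.752  0.602]
 [ 0.284 -0.659  0.696]]
```

```bash
python3 -m crank '[[0,-7,0,0,0,0,-1],[0,-7,0,0,0,0,-1],[0,-7,0,0,0,0,-1],[0,-7,0,0,0,0,-1],[0,-7,0,0,0,0,-1],[0,-7,0,0,0,0,-1],[0,-7,0,0,0,0,-1],[0,-7,0,0,0,0,-1],[0,-6,0,0,0,0,-1],[0,-3,0,0,0,0,-1]]' 110
python3 - <<'E'
from h import *
st()
s=r.sense(); print(Rt(s).round(3))
s,im=snap('wrist'); cv2.imwrite('pics/w12.png',im); np.save('w12.npy',s,allow_pickle=True)
s,im=snap('scene'); crop(im,150,420,150,400,3,'s12')
E
```

```text
clock: 24.38
eef_pos: [490.2, -102.3, 267.6]
tcp_rot: [-1.557, -0.83, 1.571]
contact_force: [-0.0, -0.4, -1.8]
opening: 0.15
24.38 [ 490.2 -102.3  267.6] [-1.557 -0.83   1.571] F [-0.  -0.4 -1.8] op 0.15 q [-0.61  0.41  1.75  0.64  1.56 -2.39]
[[ 0.    -0.014 -1.   ]
 [ 0.675  0.738 -0.01 ]
 [ 0.738 -0.674  0.009]]
```

View pics/w12.png

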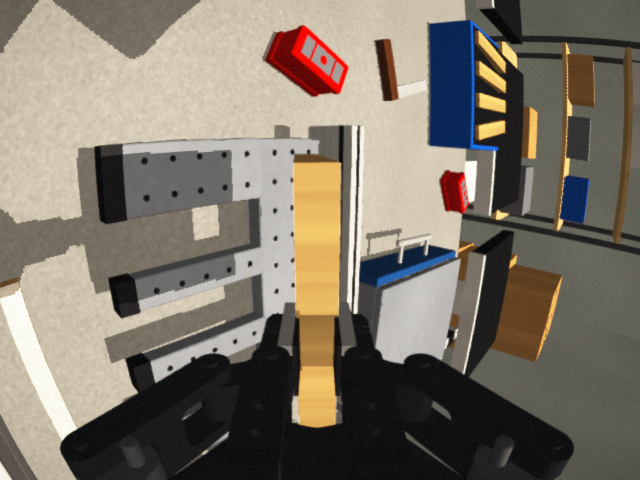

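View pics/s12.png

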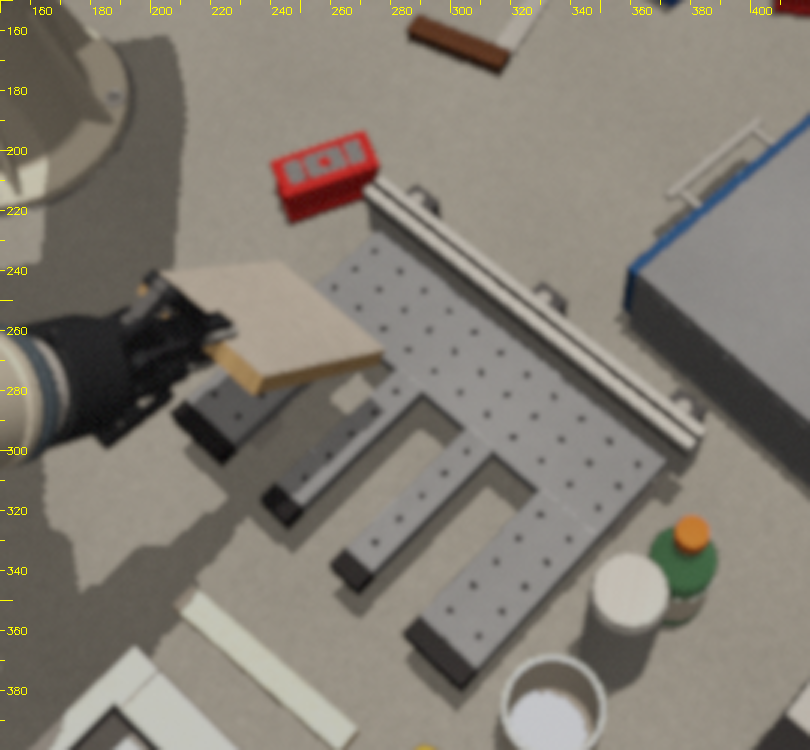

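Now the board is rolled plain face up (s12 shows the white top at ~270,315). I'll bring its lower edge down to the fence corner.

```bash
python3 -m crank '[[0,0,-1,-0.1,1,0,-1],[0,0,-1.5,-0.2,2,-0.1,-1],[0,0,-1.5,-0.2,2.4,-0.1,-1],[0,0,-1.5,-0.2,2.4,-0.1,-1],[0,0,-1.5,-0.2,2.4,-0.1,-1],[0,0,-1.5,-0.2,2,-0.1,-1],[0,0,-0.5,-0.1,1,0,-1],[0,0,0,0,0.4,0,-1],[0,0,0,0,0,0,-1],[0,0,0,0,0,0,-1]]' 110
python3 - <<'E'
from h import *
st()
s=r.sense(); R=Rt(s); print(R.round(3))
p=s['eef_pos']; print('near lower corner',p+124*R[:,1]-8*R[:,0],'upper',p+124*R[:,1]+8*R[:,0])
s,im=snap('wrist'); cv2.imwrite('pics/w13.png',im); np.save('w13.npy',s,allow_pickle=True)
s,im=snap('scene'); crop(im,150,420,150,400,3,'s13')
E
```

```text
clock: 25.32
eef_pos: [494.5, -0.4, 163.0]
tcp_rot: [-1.526, -0.987, 1.524]
contact_force: [-2.2, -6.7, 2.8]
opening: 0.154
25.32 [ 4.945e+02 -4.000e-01  1.630e+02] [-1.526 -0.987  1.524] F [-2.2 -6.7  2.8] op 0.154 q [-0.51  0.58  1.9   0.83  1.39 -2.54]
[[ 0.026 -0.006 -1.   ]
 [ 0.551  0.835  0.01 ]
 [ 0.834 -0.551  0.025]]
near lower corner [493.58696157  98.74844174  88.05284713] upper [494.00330995 107.55817161 101.40257798]
```

View pics/w13.png

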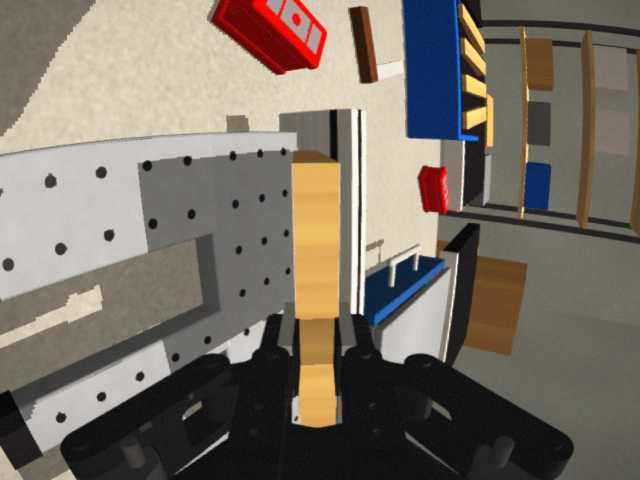

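View pics/s13.png

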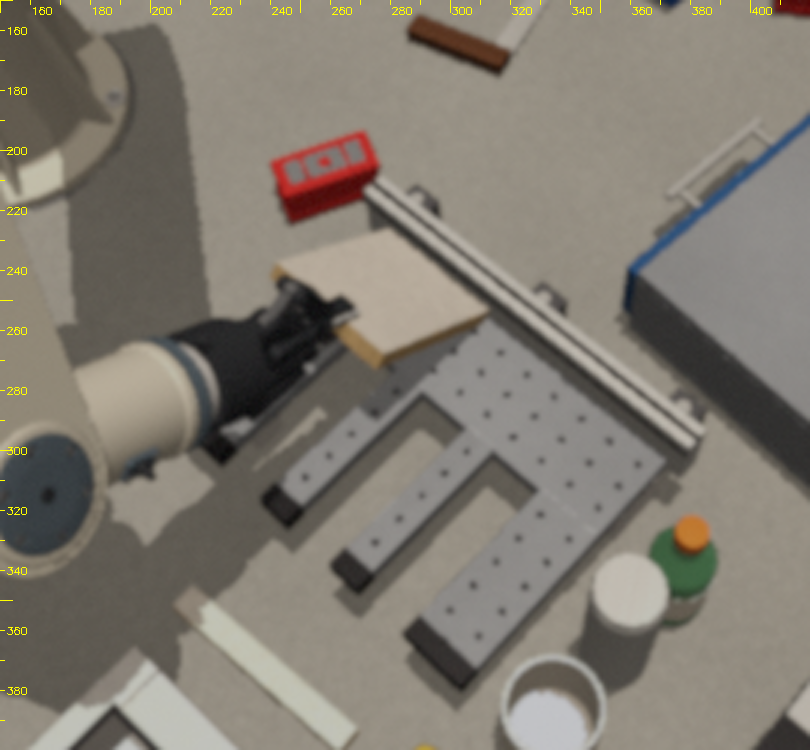

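```bash
python3 -m crank '[[0,0,0,-0.25,-0.15,0,-1],[0,0,0,-0.3,0.2,0,-1],[0,0,0,-0.35,0.2,0,-1],[0,0,0,-0.35,0.2,0,-1],[0,0,0,-0.3,0.2,0,-1],[0,0,0,0,0,0,-1],[0,0,0,0,0,0,-1],[0,0,0,0,0,0,-1],[0,0,0,0,0,0,-1],[0,0,0,0,0,0,-1]]' 110
python3 - <<'E'
from h import *
st()
s=r.sense(); R=Rt(s); 
p=s['eef_pos']; print('near lower corner',p+124*R[:,1]-8*R[:,0],'upper',p+124*R[:,1]+8*R[:,0])
E
```

```text
clock: 26.25
eef_pos: [496.6, -6.4, 152.2]
tcp_rot: [-1.532, -0.998, 1.523]
contact_force: [-1.7, -4.4, 4.4]
opening: 0.158
26.25 [496.6  -6.4 152.2] [-1.532 -0.998  1.523] F [-1.7 -4.4  4.4] op 0.158 q [-0.52  0.6   1.89  0.83  1.39 -2.56]
near lower corner [496.60253424  93.54934428  78.34927335] upper [497.0177354  102.20585358  91.79889991]
```

```bash
python3 -m crank '[[0,0,-1.5,-0.4,0.05,0,-1],[0,0,-2.3,-0.55,0.05,0,-1],[0,0,-2.3,-0.55,0.05,0,-1],[0,0,-2.3,-0.55,0.05,0,-1],[0,0,-2.3,-0.55,0.05,0,-1],[0,0,-2.3,-0.55,0.02,0,-1],[0,0,-2.3,-0.55,0,0,-1],[0,0,-2,-0.5,0,0,-1],[0,0,0,0,0,0,-1],[0,0,0,0,0,0,-1]]' 110
python3 - <<'E'
from h import *
st()
s=r.sense(); R=Rt(s); print(R.round(3))
p=s['eef_pos']; print('near lower corner',p+139*R[:,1]-8*R[:,0],'upper',p+139*R[:,1]+8*R[:,0])
s,im=snap('wrist'); cv2.imwrite('pics/w14.png',im); np.save('w14.npy',s,allow_pickle=True)
s,im=snap('scene'); crop(im,150,420,150,400,3,'s14')
E
```

```text
clock: 27.08
eef_pos: [495.8, -22.9, 109.6]
tcp_rot: [-1.491, -1.323, 1.476]
contact_force: [-0.9, -4.3, 5.7]
opening: 0.156
27.08 [495.8 -22.9 109.6] [-1.491 -1.323  1.476] F [-0.9 -4.3  5.7] op 0.156 q [-0.61  0.87  1.81  0.93  1.59 -2.75]
[[ 0.023  0.012 -1.   ]
 [ 0.245  0.969  0.017]
 [ 0.969 -0.245  0.02 ]]
near lower corner [497.32204124 109.88743364  67.7627413 ] upper [497.69522896 113.79969918  83.27257396]
```

View pics/w14.png

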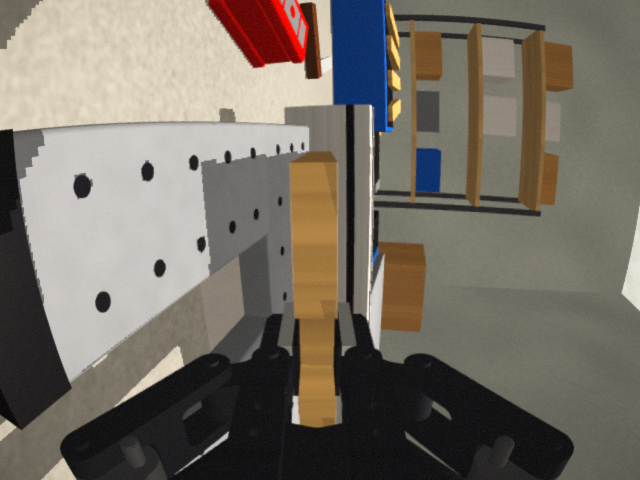

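View pics/s14.png

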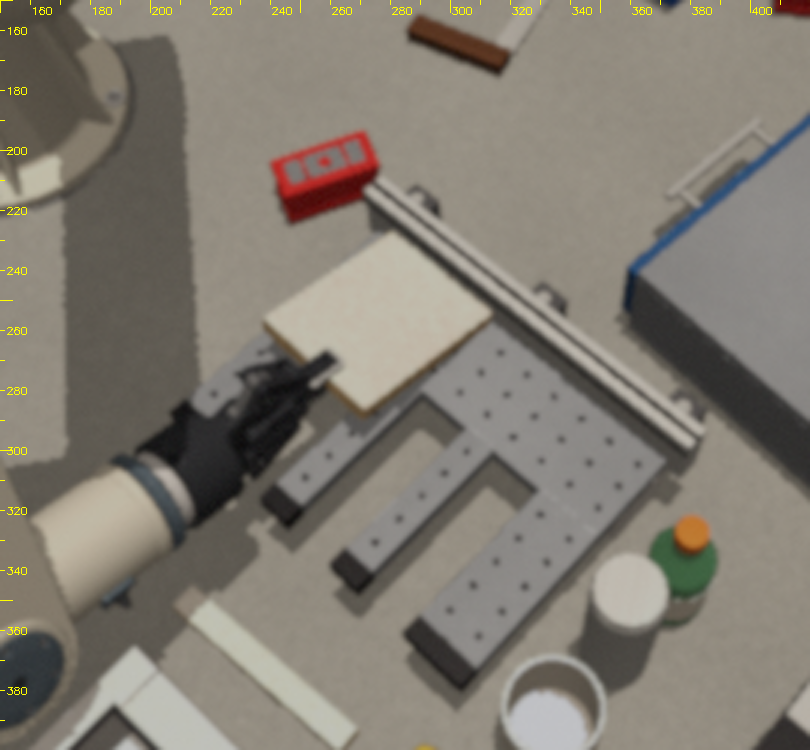

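```bash
python3 -m crank '[[0,0,0,0,0,0,0.2],[0,0,0,0,0,0,0.2],[0,0,0,0,0,0,0.2],[0,0,0,0,0,0,0.2],[0,0,4,-0.3,0.25,0,0.2],[0,0,4,-0.4,0.3,0,0.2],[0,0,4,-0.4,0.3,0,0.2],[0,0,4,-0.4,0.3,0,0.2],[0,0,4,-0.4,0.3,0,0.2],[0,0,0,0,0,0,0.2]]' 40
python3 - <<'E'
from h import *
st()
s=r.sense(); R=Rt(s); print(R.round(3))
s,im=snap('wrist'); cv2.imwrite('pics/w15.png',im); np.save('w15.npy',s,allow_pickle=True)
s,im=snap('scene'); crop(im,150,420,150,400,3,'s15')
E
```

```text
clock: 28.02
eef_pos: [496.3, -17.2, 84.6]
tcp_rot: [-1.543, -0.945, 1.531]
contact_force: [0.1, 0.7, -0.2]
opening: 0.598
28.02 [496.3 -17.2  84.6] [-1.543 -0.945  1.531] F [ 0.1  0.7 -0.2] op 0.598 q [-0.53  0.69  1.9   0.82  1.28 -2.63]
[[ 0.023  0.005 -1.   ]
 [ 0.586  0.81   0.018]
 [ 0.81  -0.586  0.016]]
```

View pics/w15.png

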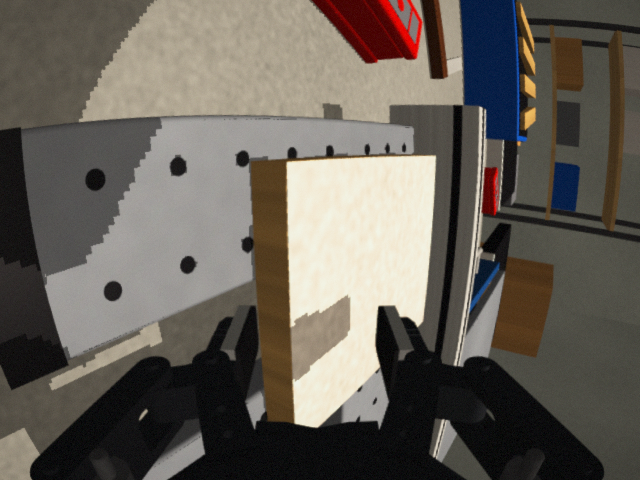

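View pics/s15.png

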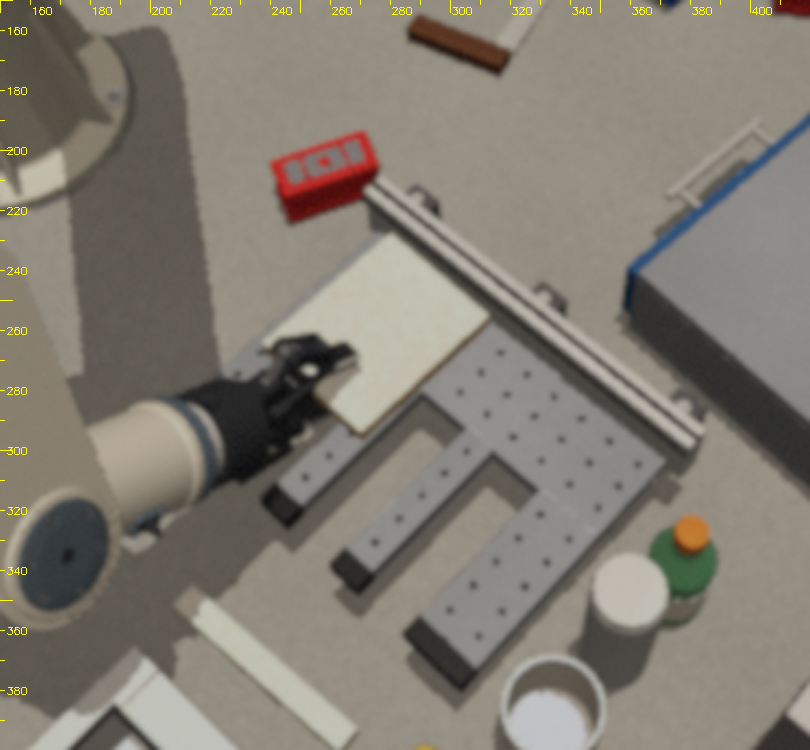

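```bash
python3 -m crank '[[0,0,0,-0.3,0,0,0.2],[0,0,0,-0.8,-0.9,0,0.2],[0,0,0,-1,-1.5,0,0.2],[0,0,0,-1,-1.5,0,0.2],[0,0,0,-1,-1.5,0,0.2],[0,0,0,-0.2,-1.2,0,-0.5],[0,0,0,0.5,-0.8,0,-1],[0,0,0,0.8,-0.5,0,-1],[0,0,0,0,0,0,-1],[0,0,0,0,0,0,-1]]' 40
python3 - <<'E'
from h import *
st()
s=r.sense(); R=Rt(s); print(R.round(3))
s,im=snap('wrist'); cv2.imwrite('pics/w16.png',im); np.save('w16.npy',s,allow_pickle=True)
s,im=snap('scene'); crop(im,150,420,150,400,3,'s16')
s,im=snap('top'); crop(im,295,425,155,310,5,'t16')
E
```

```text
clock: 28.95
eef_pos: [492.9, -107.8, 104.1]
tcp_rot: [-1.529, -0.964, 1.516]
contact_force: [-0.5, 0.2, -0.1]
opening: -0.0
28.95 [ 492.9 -107.8  104.1] [-1.529 -0.964  1.516] F [-0.5  0.2 -0.1] op -0.0 q [-0.66  0.71  1.78  0.72  1.42 -2.61]
[[ 0.032  0.004 -0.999]
 [ 0.569  0.822  0.021]
 [ 0.822 -0.57   0.024]]
```

View pics/w16.png

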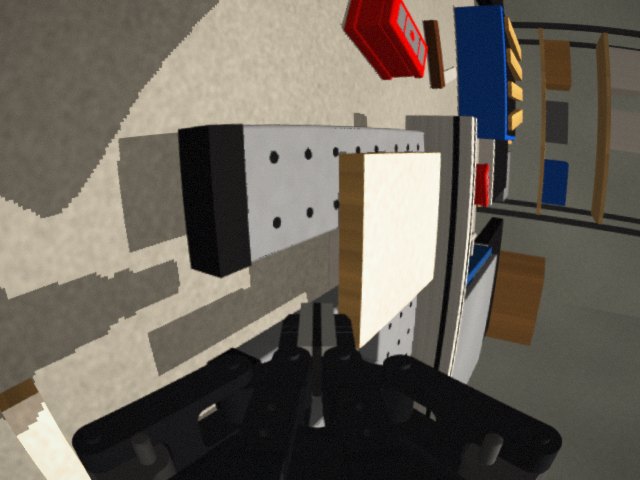

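View pics/t16.png

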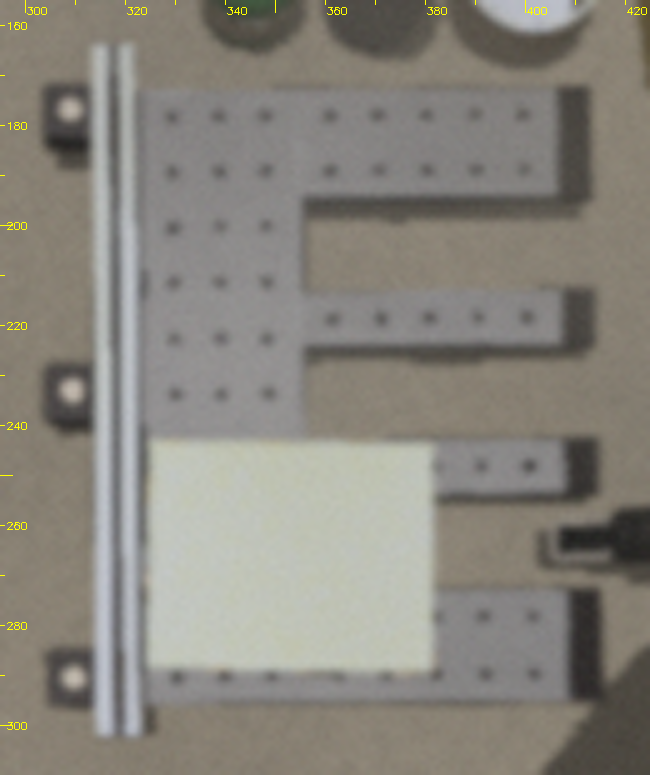

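The front lies flat with its plain face up, at (324–382, 242–289), essentially at the fence. I'll give it a gentle push at mid-edge so that it's truly flush.

```bash
python3 -m crank '[[0,0,4,-0.8,0.3,0,-1],[0,0,4,-0.9,0.4,0,-1],[0,0,1,-0.8,0.4,0,-1],[0,0,0,-0.3,0.3,0,-1],[0,0,0,0.5,0.6,0,-1],[0,0,0,0.6,0.6,0,-1],[0,0,0,0.4,0.4,0,-1],[0,0,0,0,0,0,-1],[0,0,0,0,0,0,-1],[0,0,0,0,0,0,-1]]'
python3 - <<'E'
from h import *
st()
s=r.sense(); R=Rt(s); print(R.round(3))
P=lambda u,v,z: np.round(p2w('top',u,v,z)[:2],1)
print(P(324.5,242.5,86),P(382,243,86),P(382,289,86),P(324.5,289,86))
s,im=snap('wrist'); cv2.imwrite('pics/w17.png',im)
E
```

```text
clock: 29.93
eef_pos: [490.8, -86.2, 70.3]
tcp_rot: [-1.53, -0.811, 1.525]
contact_force: [0.4, 0.6, -0.1]
opening: 0.001
29.93 [490.8 -86.2  70.3] [-1.53  -0.811  1.525] F [ 0.4  0.6 -0.1] op 0.001 q [-0.59  0.68  1.85  0.69  1.24 -2.58]
[[ 0.032 -0.007 -0.999]
 [ 0.688  0.726  0.016]
 [ 0.725 -0.688  0.028]]
[553.1 113. ] [548.3 -38.6] [427.6 -34.7] [431.  115.8]
```

View pics/w17.png

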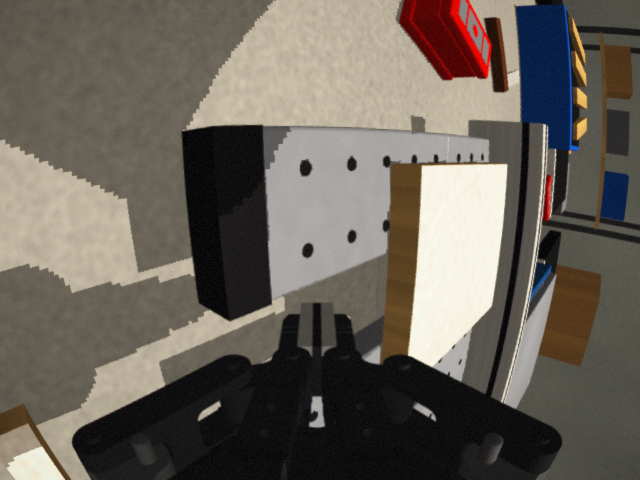

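```bash
python3 -m crank '[[0,0,0,0.6,-0.1,0,-1],[0,0,0,0.4,0.4,0,-1],[0,0,0,0.4,0.4,0,-1],[0,0,0,0.3,0.35,0,-1],[0,0,0,0.3,0.3,0,-1],[0,0,0,0.3,0.3,0,-1],[0,0,0,0.2,0.25,0,-1],[0,0,0,0.2,0.25,0,-1],[0,0,0,0.2,0.25,0,-1],[0,0,0,0.2,0.25,0,-1]]'
python3 - <<'E'
from h import *
st()
s,im=snap('wrist'); cv2.imwrite('pics/w18.png',im)
E
```

```text
clock: 30.82
eef_pos: [492.6, -43.1, 75.6]
tcp_rot: [-1.533, -0.81, 1.526]
contact_force: [-0.2, -20.0, 10.8]
opening: -0.002
30.82 [492.6 -43.1  75.6] [-1.533 -0.81   1.526] F [ -0.2 -20.   10.8] op -0.002 q [-0.52  0.65  1.9   0.74  1.19 -2.56]
```

View pics/w18.png

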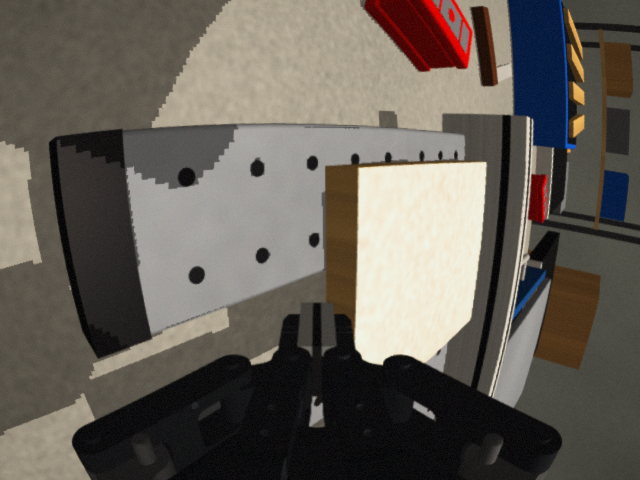

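```bash
python3 -m crank '[[0,0,0,-0.3,-0.4,0,-1],[0,0,0,-0.7,-0.8,0,-1],[0,0,0,-1,-1.3,0,-1],[0,0,0,-0.8,-2,0,-1],[0,0,0,0,-3,0,-1],[0,0,0,0.3,-3,0,-1],[0,0,6,0.5,-3,0,-1],[0,0,7,0.5,-2,0,-1],[0,0,7,0,0,0,-1],[0,0,7,0,0,0,-1]]'
python3 - <<'E'
from h import *
st()
s,im=snap('top'); crop(im,295,425,155,310,5,'t19')
s,im=snap('wrist'); cv2.imwrite('pics/w19.png',im); np.save('w19.npy',s,allow_pickle=True)
E
```

```text
clock: 31.7
eef_pos: [491.4, -184.3, 174.3]
tcp_rot: [-1.537, -0.331, 1.53]
contact_force: [-0.2, 1.3, -1.1]
opening: 0.0
31.7 [ 491.4 -184.3  174.3] [-1.537 -0.331  1.53 ] F [-0.2  1.3 -1.1] op 0.0 q [-0.53  0.38  1.81  0.3   1.16 -2.22]
```

View pics/t19.png

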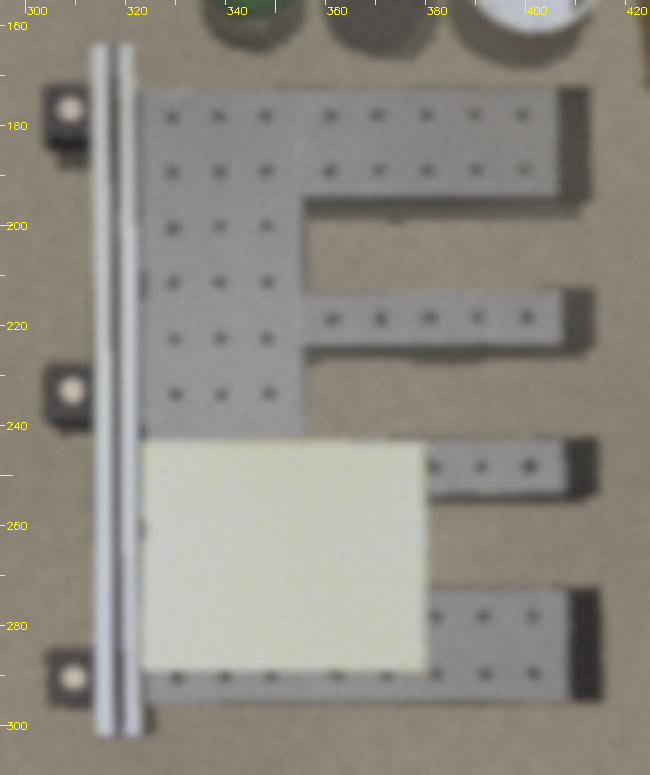

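View pics/w19.png

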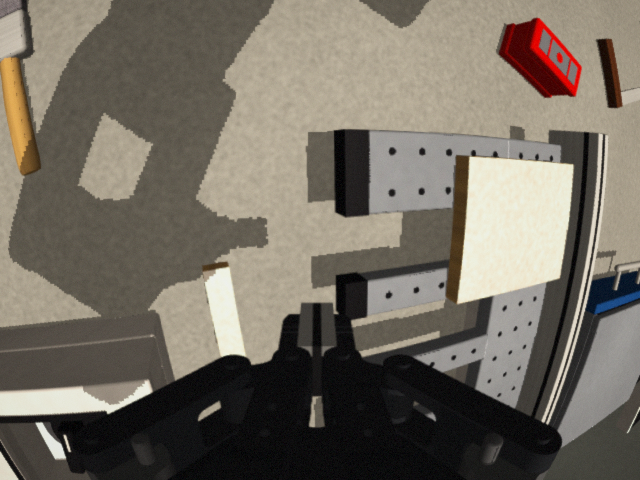

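The front is flush now (323.5–380 × 242.5–289). On to the dial: I'll straighten the tool and hover over the well.

Run:
```python
from h import *
s=np.load('w7.npy',allow_pickle=True).item()
Q=lambda u,v,z: np.round(p2w('wrist',u,v,z,s)[:2],1)
print('bar',Q(462,53,89),Q(447,115,89))
tgt([623,-353,200],1.47)
```

```text
bar [ 645.  -365.2] [ 599.1 -354.2]
turn [-2.49  3.98 19.04] shift [-14.94  -8.25 -13.49] from [ 491.6 -181.4  175.2] [-1.538 -0.334  1.535]
```

```bash
python3 -m crank '[[-0.3,0.5,2.5,-0.5,-2,-0.5,-1],[-0.3,0.5,2.5,-2,-1.5,-1.8,-1],[-0.3,0.5,2.5,-2.4,-1,-2,-1],[-0.3,0.5,2.5,-2.4,-0.5,-2,-1],[-0.3,0.5,2.5,-2.4,-0.5,-2,-0.3],[-0.3,0.5,2.5,-2.4,-0.2,-2,-0.2],[-0.3,0.5,2.5,-2.2,0,-2,-0.2],[-0.3,0.5,1.5,-1,0,-1,-0.2],[0,0,0,0,0,0,-0.2],[0,0,0,0,0,0,-0.2]]'
python3 - <<'E'
from h import *
st(); tgt([623,-353,180],1.47)
s,im=snap('wrist'); cv2.imwrite('pics/w20.png',im); np.save('w20.npy',s,allow_pickle=True)
E
```

```text
clock: 32.63
eef_pos: [609.0, -367.2, 189.0]
tcp_rot: [-1.541, -0.021, 1.464]
contact_force: [-0.8, 0.7, -0.3]
opening: 0.403
32.63 [ 609.  -367.2  189. ] [-1.541 -0.021  1.464] F [-0.8  0.7 -0.3] op 0.403 q [-0.55  0.55  1.45  0.01  1.18 -2.02]
turn [-1.68 -0.31  1.22] shift [ 1.54  0.9  -1.26] from [ 609.  -367.2  189. ] [-1.541 -0.021  1.464]
```

View pics/w20.png

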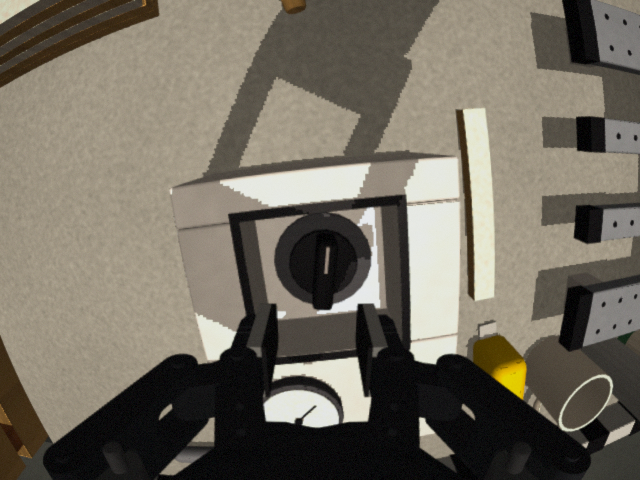

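Run:
```python
from h import *
im=cv2.imread('pics/w20.png'); crop(im,220,420,180,330,4,'c20')
```

```text
(no output)
```

View pics/c20.png

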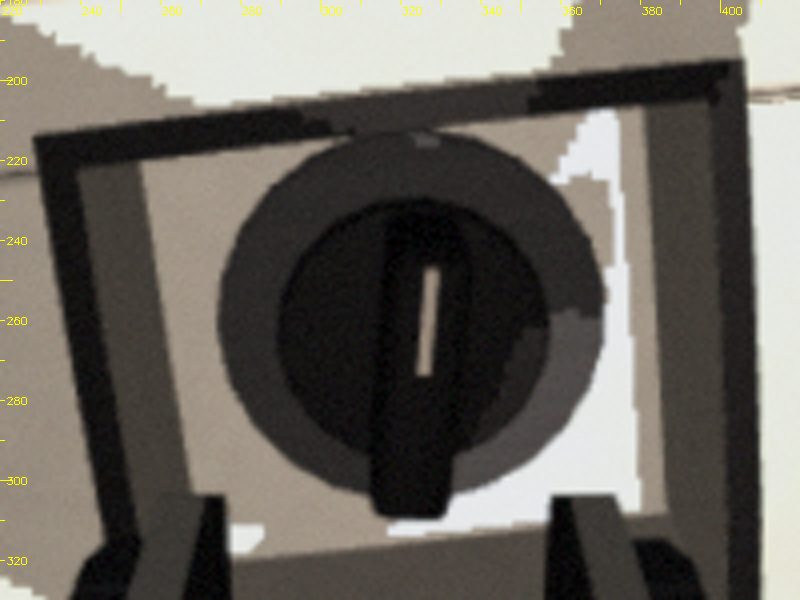

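Run:
```python
from h import *
s=np.load('w20.npy',allow_pickle=True).item()
Q=lambda u,v,z: p2w('wrist',u,v,z,s)[:2].round(1)
a,b=Q(326.5,247,89),Q(324,274,89); print('line',a,b,np.arctan2(*(a-b)[::-1]))
print('bar ends',Q(326,230,89),Q(320.5,307,89), 'low end',Q(321,309,80))
print('outer ring',Q(273,258,47),Q(369,258,47),Q(321,213,47),Q(321,304,47))
print('inner',Q(288,262,57),Q(355,262,57),Q(322,230,57),Q(322,295,57))
print('rim',Q(229,214,105),Q(403,196,105),Q(409,340,105),Q(248,360,105))
print(w2p('wrist',[623,-353,89],s))
```

```text
line [ 601.6 -356.4] [ 620.1 -359.9] 2.9546133836708823
bar ends [ 590.2 -355.6] [ 644.1 -364.7] low end [ 650.  -364.6]
outer ring [ 617.8 -397.9] [ 626.2 -323.1] [ 586.6 -357. ] [ 661.1 -364.6]
inner [ 619.2 -385.7] [ 624.9 -335.3] [ 597.4 -357.7] [ 648.9 -362.9]
rim [ 569.9 -413.2] [ 570.3 -307.4] [ 669.9 -306.1] [ 672.4 -418.8]
[334.54102195 276.87076196]
```

Run:
```python
from h import *
tgt([621.5,-360,125],1.396)
```

```text
turn [-1.75  3.92  1.16] shift [ 0.69  6.36 -1.4 ] from [ 608.6 -366.9  188.8] [-1.541 -0.021  1.464]
```

```bash
python3 -m crank '[[-0.9,2,0.6,0.3,0.5,-0.5,-0.2],[-0.9,2,0.6,0.3,1,-0.5,-0.2],[0,0,0,0.1,1.3,-0.3,-0.2],[0,0,0,0,1.4,0,-0.2],[0,0,0,0,1.3,0,-0.2],[0,0,0,0,0.8,0,-0.2],[0,0,0,0,0.3,0,-0.2],[0,0,0,0,0,0,-0.2],[0,0,0,0,0,0,-0.2],[0,0,0,0,0,0,-0.2]]'
python3 - <<'E'
from h import *
st(); tgt([621.5,-360,76],1.396)
s,im=snap('wrist'); np.save('w21.npy',s,allow_pickle=True); cv2.imwrite('pics/w21.png',im)
E
```

```text
clock: 33.52
eef_pos: [615.1, -357.4, 115.2]
tcp_rot: [-1.56, -0.01, 1.396]
contact_force: [0.3, -1.0, -0.3]
opening: 0.399
33.52 [ 615.1 -357.4  115.2] [-1.56  -0.01   1.396] F [ 0.3 -1.  -0.3] op 0.399 q [-0.53  0.61  1.51  0.01  1.03 -1.93]
turn [-0.62 -0.    0.59] shift [-0.18  3.92 -0.72] from [ 615.1 -357.4  115.2] [-1.56  -0.01   1.396]
```

View pics/w21.png

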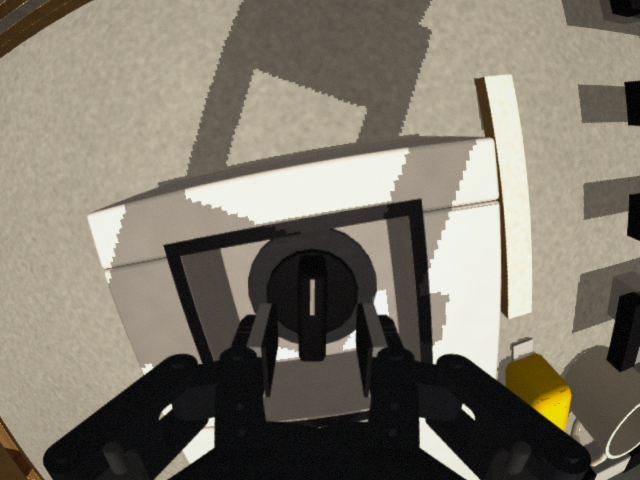

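Run:
```python
from h import *
s=np.load('w21.npy',allow_pickle=True).item()
Q=lambda u,v,z: p2w('wrist',u,v,z,s)[:2].round(1)
print('outer',Q(249,292,47),Q(376,285,47)); print('inner',Q(266,297,57),Q(357,292,57),Q(312,250,57))
print('bar',Q(313,252,89),Q(312,360,89))
print('frame',Q(165,246,105),Q(421,200,105))
```

```text
outer [ 619.8 -397.1] [ 628.6 -322.1]
inner [ 620.4 -385.6] [ 626.4 -334.4] [ 597.5 -355. ]
bar [ 588.8 -352.9] [ 645.6 -363.6]
frame [ 570.2 -413.5] [ 569.9 -305.7]
```

```bash
python3 -m crank '[[-0.3,0,0.3,-0.1,0.3,-0.5,-0.2],[-0.3,0,0.3,-0.1,0.8,-0.4,-0.2],[0,0,0,0,1,0,-0.2],[0,0,0,0,1,0,-0.2],[0,0,0,0,0.7,0,-0.2],[0,0,0,0,0.3,0,-0.2],[0,0,0,0,0,0,-0.2],[0,0,0,0,0,0,-0.2],[0,0,0,0,0,0,-0.2],[0,0,0,0,0,0,-0.2]]'
python3 - <<'E'
from h import *
st(); tgt([622.5,-359.7,75],1.39)
s,im=snap('top'); crop(im,295,425,155,310,5,'t21'); cv2.imwrite('pics/top21.png',im)
E
```

```text
clock: 34.4
eef_pos: [625.3, -361.8, 70.6]
tcp_rot: [-1.573, 0.002, 1.396]
contact_force: [-0.3, -0.4, 0.6]
opening: 0.403
34.4 [ 625.3 -361.8   70.6] [-1.573  0.002  1.396] F [-0.3 -0.4  0.6] op 0.403 q [-0.53  0.67  1.52 -0.    0.94 -1.92]
turn [ 0.14  0.36 -0.11] shift [ 0.15 -0.44  0.31] from [ 625.3 -361.8   70.6] [-1.573  0.002  1.396]
```

View pics/top21.png

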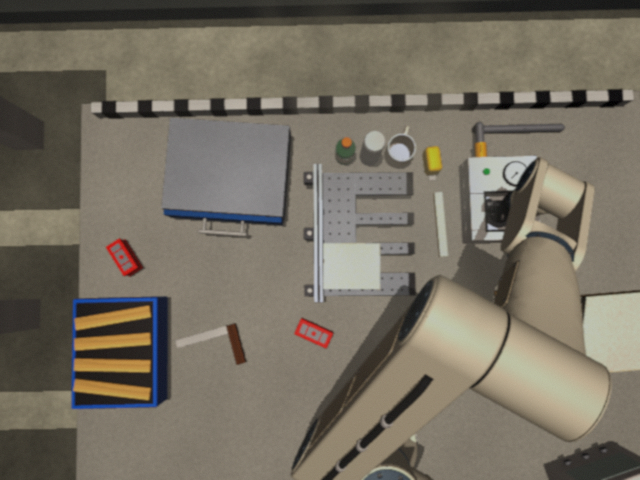

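The front is still flush (324–380, 243–289). Now I'll grip the dial bar.

```bash
python3 -m crank '[[0,0.3,0,0.1,-0.4,0.3,-0.2],[0,0,0,0,0,0,-0.2],[0,0,0,0,0,0,-1],[0,0,0,0,0,0,-1],[0,0,0,0,0,0,-1],[0,0,0,0,0,0,-1],[0,0,0,0,0,0,-1],[0,0,0,0,0,0,-1],[0,0,0,0,0,0,-1],[0,0,0,0,0,0,-1]]' 50
python3 - <<'E'
from h import *
st(); tgt([622.5,-359.7,75],1.39); print(r.sense()['wrist_torque'])
s,im=snap('top'); crop(im,295,425,155,310,5,'t22')
s,im=snap('wrist'); cv2.imwrite('pics/w22.png',im)
E
```

```text
clock: 35.28
eef_pos: [622.8, -360.8, 76.9]
tcp_rot: [-1.576, 0.003, 1.39]
contact_force: [-0.2, 0.8, 0.0]
opening: 0.155
35.28 [ 622.8 -360.8   76.9] [-1.576  0.003  1.39 ] F [-0.2  0.8  0. ] op 0.155 q [-0.53  0.66  1.53 -0.    0.95 -1.92]
turn [ 0.28  0.01 -0.17] shift [0.1  0.19 0.05] from [ 622.8 -360.8   76.9] [-1.576  0.003  1.39 ]
[ 0.01612111  0.00960415 -0.01281465]
```

View pics/t22.png

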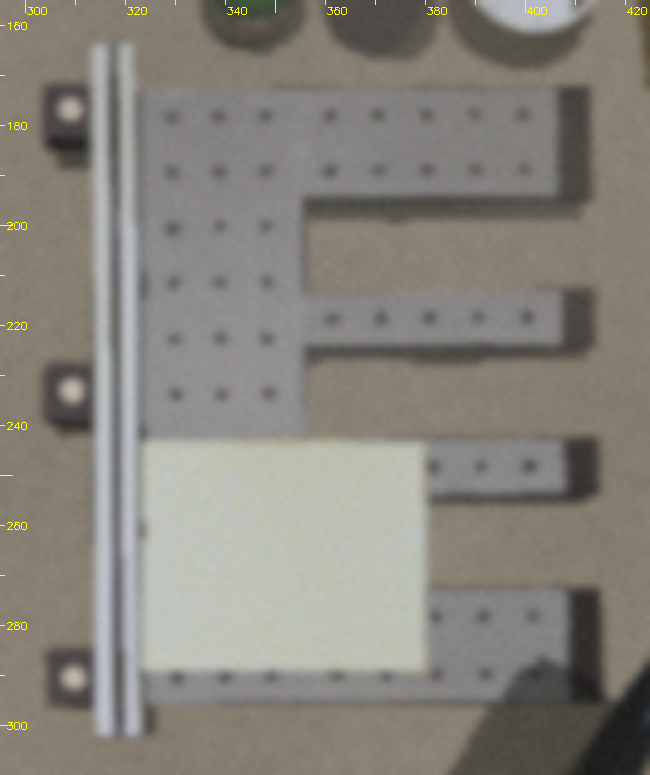

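View pics/w22.png

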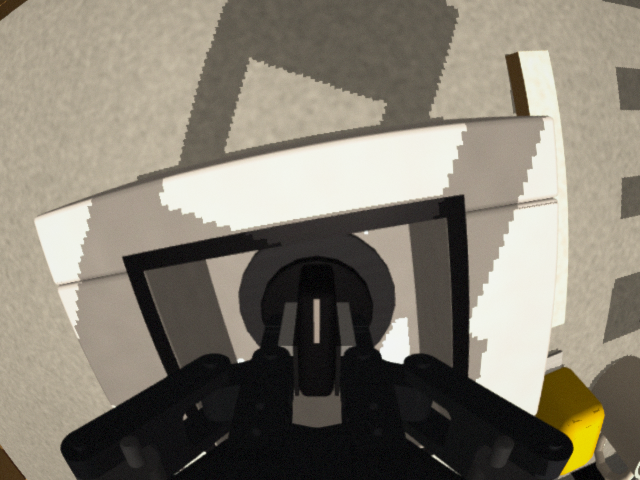

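```bash
python3 -m crank '[[0,4,0,0,0,0,-1],[0,6,0,0,0,0,-1],[0,6,0,0,0,0,-1],[0,6,0,0,0,0,-1],[0,6,0,0,0,0,-1],[0,6,0,0,0,0,-1],[0,6,0,0,0,0,-1],[0,6,0,0,0,0,-1],[0,6,0,0,0,0,-1],[0,4,0,0,0,0,-1]]' 70
python3 - <<'E'
from h import *
st(); tgt([622.5,-359.7,76],0.0); print(r.sense()['wrist_torque'])
E
```

```text
clock: 36.22
eef_pos: [622.9, -360.7, 76.9]
tcp_rot: [-1.576, -0.002, 0.37]
contact_force: [0.6, -0.8, -0.4]
opening: 0.149
36.22 [ 622.9 -360.7   76.9] [-1.576 -0.002  0.37 ] F [ 0.6 -0.8 -0.4] op 0.149 q [-0.53  0.66  1.53 -0.    0.95 -0.89]
turn [ 0.29 21.2   0.18] shift [-0.    0.09  0.11] from [ 622.9 -360.7   76.9] [-1.576 -0.002  0.37 ]
[-0.06652391 -0.00219281  0.1035626 ]
```

```bash
python3 -m crank '[[0,4,0,0,0,0,-1],[0,5,0,0,0,0,-1],[0,5,0,0,0,0,-1],[0,4,0,0,0,0,-1],[0,3,0,0,0,0,-1],[0,3,0,0,0,0,-1],[0,3,0,0,0,0,-1],[0,3,0,0,0,0,-1],[0,3,0,0,0,0,-1],[0,3,0,0,0,0,-1]]' 80
python3 - <<'E'
from h import *
st(); print(r.sense()['wrist_torque'])
E
```

```text
clock: 37.05
eef_pos: [622.8, -360.8, 77.1]
tcp_rot: [-1.584, -0.002, -0.257]
contact_force: [0.8, -0.3, 0.5]
opening: 0.15
37.05 [ 622.8 -360.8   77.1] [-1.584 -0.002 -0.257] F [ 0.8 -0.3  0.5] op 0.15 q [-0.52  0.66  1.53 -0.01  0.95 -0.26]
[0.68296926 0.14259879 6.07655019]
```

The torque rose to 6 N m, so the dial is at its stop. I'll open the fingers first, without turning back, and then look.

```bash
python3 -m crank '[[0,0,0,0,0,0,-0.3],[0,0,0,0,0,0,-0.3],[0,0,0,0,0,0,-0.25],[0,0,0,0,0,0,-0.25],[0,0,0,0,-1,0,-0.25],[0,0,0,0,-2.5,0,-0.25],[0,0,0,0,-3.5,0,-0.25],[0,0,0,0,-3.5,0,-0.25],[0,0,0,0,-2,0,-0.25],[0,0,0,0,0,0,-0.25]]'
python3 - <<'E'
from h import *
st()
s,im=snap('wrist'); np.save('w23.npy',s,allow_pickle=True); cv2.imwrite('pics/w23.png',im); crop(im,220,420,150,330,4,'c23')
s,im=snap('top'); cv2.imwrite('pics/top23.png',im);crop(im,295,425,155,310,5,'t23')
E
```

```text
clock: 37.88
eef_pos: [621.7, -358.3, 208.0]
tcp_rot: [-1.582, 0.002, -0.259]
contact_force: [1.0, -1.1, 0.1]
opening: 0.372
37.88 [ 621.7 -358.3  208. ] [-1.582  0.002 -0.259] F [ 1.  -1.1  0.1] op 0.372 q [-0.52  0.52  1.45 -0.01  1.17 -0.26]
```

View pics/w23.png

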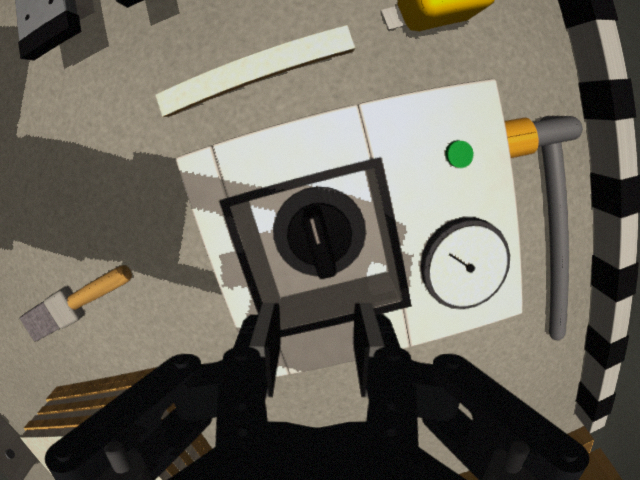

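View pics/t23.png

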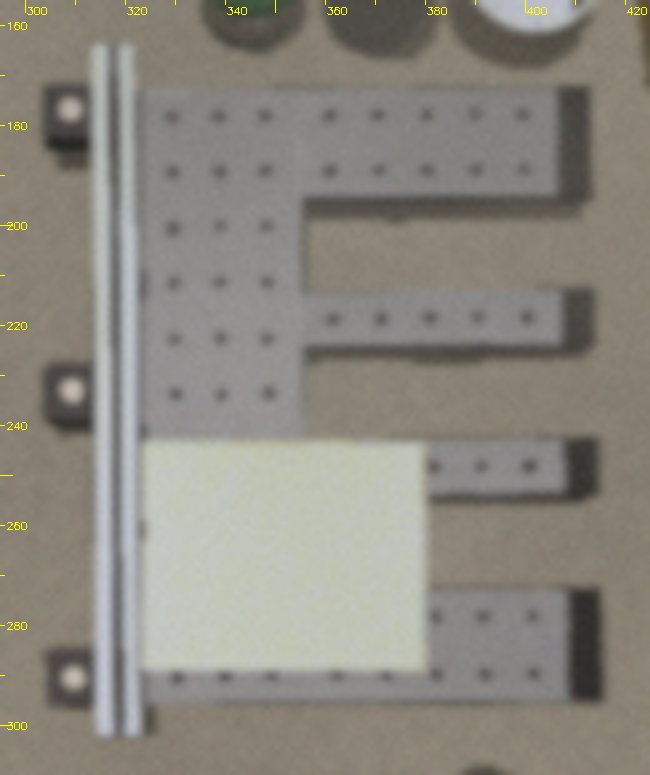

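View pics/top23.png

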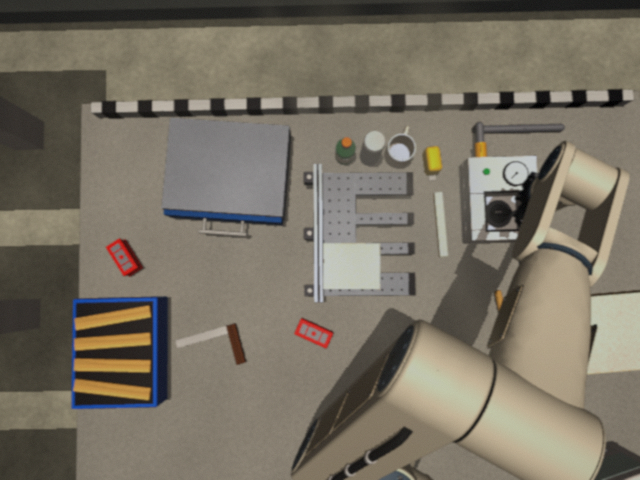

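Run:
```python
from h import *
s=np.load('w23.npy',allow_pickle=True).item()
im=cv2.imread('pics/w23.png'); crop(im,210,420,150,330,3,'c23')
Q=lambda u,v,z: p2w('wrist',u,v,z,s)[:2]
def an(a,b,z): d=Q(*b,z)-Q(*a,z); return np.degrees(np.arctan2(d[1],d[0])),np.hypot(*d),Q(*a,z).round(1),Q(*b,z).round(1)
print('mark',an((310,219),(318,243),89)); print('bar',an((308,207),(328,275),89))
print('frame L',an((222,203),(262,330),105),'R',an((380,160),(410,303),105)); print('seam',an((361,105),(410,345),105)); print('top edge',an((178,158),(496,81),105))
```

```text
mark (np.float64(-87.02329834494864), np.float64(18.28128815336908), array([ 622.2, -337.8]), array([ 623.2, -356.1]))
bar (np.float64(-88.95438766499984), np.float64(52.25629207287106), array([ 623.1, -329.3]), array([ 624.1, -381.5]))
frame L (np.float64(-91.66550936460732), np.float64(96.85886661736927), array([ 570.6, -308.6]), array([ 567.8, -405.4])) R (np.float64(-89.60086043112234), np.float64(103.6621081028797), array([ 676.3, -307.9]), array([ 677. , -411.6]))
seam (np.float64(-90.37203946946785), np.float64(176.3475047802404), array([ 672.9, -271.2]), array([ 671.8, -447.6]))
top edge (np.float64(-0.09328304955823792), np.float64(216.90772522485472), array([ 550.6, -271.2]), array([ 767.5, -271.6]))
```

View pics/c23.png

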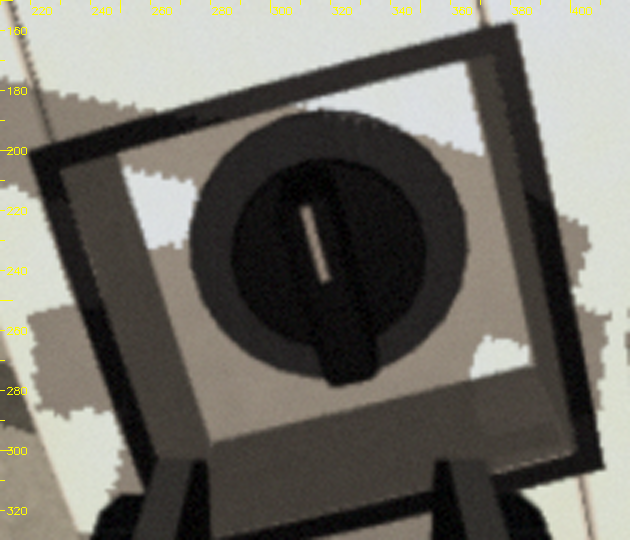

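The bar reads −87…−89° against the box axes (dial ≈1.52–1.55), so the rebound on release may have taken it a hair off the stop. I'll settle it again gently: low grip force, jaws slightly past the stop angle.

```bash
python3 -m crank '[[0,-4,0,0,0.5,0,-0.2],[0,-4,0,0,1.2,0,-0.2],[0,-3.5,0,0,1.8,0,-0.2],[0,0,0,0,1.8,0,-0.2],[0,0,0,0,1.8,0,-0.2],[0,0,0,0,1.8,0,-0.2],[0,0,0,0,1,0,-0.2],[0,0,0,0,0.5,0,-0.2],[0,0,0,0,0,0,-0.2],[0,0,0,0,0,0,-0.2]]'
python3 - <<'E'
from h import *
st(); tgt([622.8,-360.5,77],-0.06)
E
```

```text
clock: 38.82
eef_pos: [613.5, -354.8, 84.9]
tcp_rot: [-1.572, 0.02, -0.049]
contact_force: [0.2, -0.7, 0.1]
opening: 0.402
38.82 [ 613.5 -354.8   84.9] [-1.572  0.02  -0.049] F [ 0.2 -0.7  0.1] op 0.402 q [-0.52  0.65  1.53 -0.01  0.98 -0.47]
turn [ 0.07  0.62 -1.14] shift [ 0.98  0.77 -0.52] from [ 613.5 -354.8   84.9] [-1.572  0.02  -0.049]
```

```bash
python3 -m crank '[[0,0,-0.6,0.5,0.1,-0.3,-0.2],[0,0,-0.5,0.4,0.2,-0.2,-0.2],[0,0.5,0,0.1,0.3,0,-0.2],[0,0,0,0,0.2,0,-0.2],[0,0,0,0,0,0,-0.2],[0,0,0,0,0,0,-1],[0,0,0,0,0,0,-1],[0,0,0,0,0,0,-1],[0,0,0,0,0,0,-1],[0,0,0,0,0,0,-1]]' 30
python3 - <<'E'
from h import *
st(); tgt([622.8,-360.5,77],-0.06); print(r.sense()['wrist_torque'])
E
```

```text
clock: 39.65
eef_pos: [623.0, -361.7, 79.5]
tcp_rot: [-1.574, 0.0, -0.056]
contact_force: [-0.9, 0.8, -0.6]
opening: 0.167
39.65 [ 623.  -361.7   79.5] [-1.574  0.    -0.056] F [-0.9  0.8 -0.6] op 0.167 q [-0.53  0.66  1.52 -0.    0.96 -0.47]
turn [ 0.17  0.22 -0.03] shift [-0.02  0.25  0.12] from [ 623.  -361.7   79.5] [-1.574  0.    -0.056]
[-0.08740432  0.02867525  0.440524  ]
```

```bash
python3 -m crank '[[0,0,0,0,0,0,-0.6],[0,0,0,0,0,0,-0.4],[0,0,0,0,0,0,-0.25],[0,0,0,0,0,0,-0.25],[0,0,0,0,-1,0,-0.25],[0,0,0,0,-2.5,0,-0.25],[0,0,0,0,-3.5,0,-0.25],[0,0,0,0,-3.5,0,-0.25],[0,0,0,0,-2,0,-0.25],[0,0,0,0,0,0,-0.25]]'
python3 - <<'E'
from h import *
st()
s,im=snap('wrist'); np.save('w24.npy',s,allow_pickle=True); cv2.imwrite('pics/w24.png',im); crop(im,210,420,150,330,3,'c24')
s,im=snap('top'); cv2.imwrite('pics/top24.png',im);crop(im,295,425,155,310,5,'t24')
s,im=snap('scene'); cv2.imwrite('pics/scene24.png',im)
E
```

```text
clock: 40.48
eef_pos: [622.0, -360.5, 211.0]
tcp_rot: [-1.571, 0.004, -0.058]
contact_force: [0.4, -0.9, -0.1]
opening: 0.373
40.48 [ 622.  -360.5  211. ] [-1.571  0.004 -0.058] F [ 0.4 -0.9 -0.1] op 0.373 q [-0.53  0.53  1.44 -0.    1.18 -0.47]
```

View pics/c24.png

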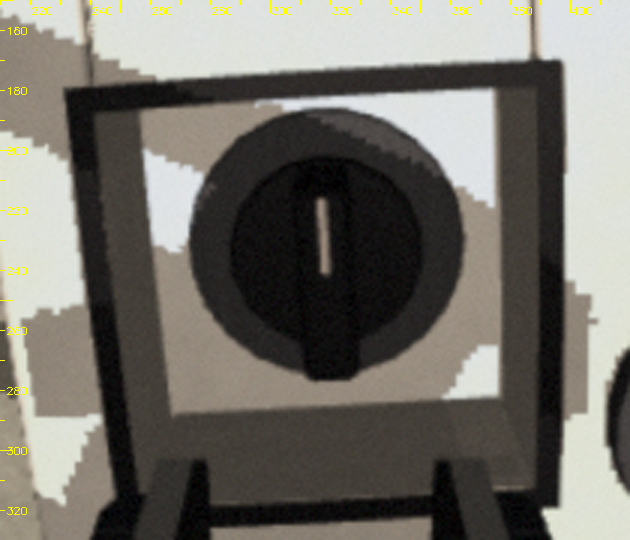

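View pics/top24.png

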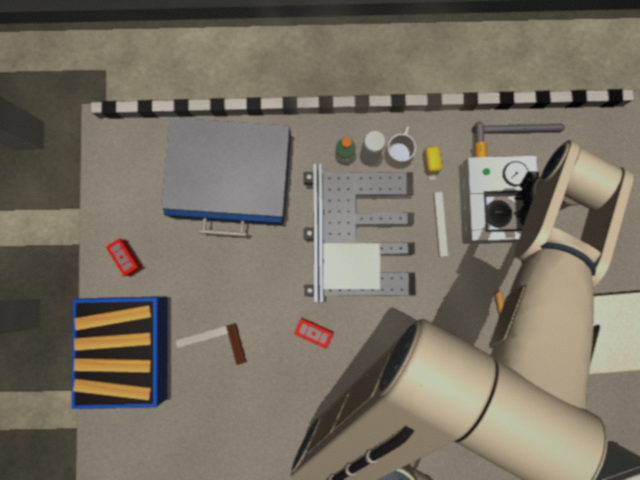

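View pics/scene24.png

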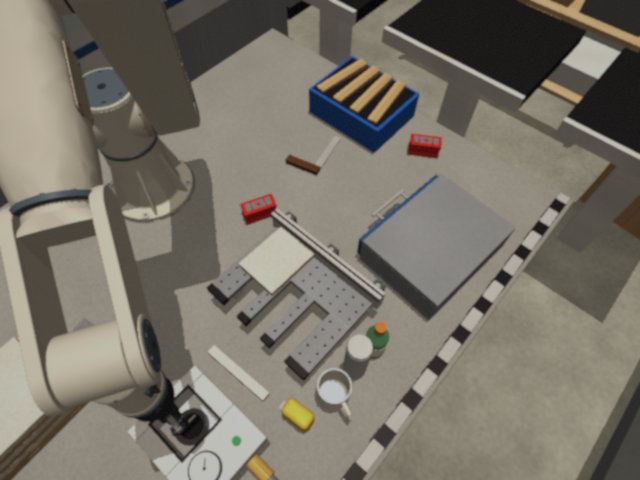

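Run:
```python
from h import *
s=np.load('w24.npy',allow_pickle=True).item()
Q=lambda u,v,z: p2w('wrist',u,v,z,s)[:2]
def an(a,b,z): d=Q(*b,z)-Q(*a,z); return np.degrees(np.arctan2(d[1],d[0])).round(1),np.hypot(*d).round(1)
print('mark',an((317,216),(318.7,241.5),89)); print('bar',an((317,203),(320,275),89)); print('seam R',an((387,168),(396.5,318),105),'frame L',an((232,180),(254,318),105))
im=cv2.imread('pics/top24.png'); a=cv2.imread('pics/top0.png')
for (u,v) in [(323.5,242.5),(380,242.5),(380,289),(323.5,289)]: print(p2w('top',u,v,86)[:2].round(1))
d=cv2.absdiff(im,a).max(2)
for n,(x0,x1,y0,y1) in dict(strip=(425,455,185,262),cups=(330,420,125,168),tape=(420,445,140,185),sq=(170,250,315,368),red=(290,335,315,350),red2=(100,145,235,280)).items(): print(n,(d[y0:y1,x0:x1]>40).sum())
```

```text
mark (np.float64(-89.5), np.float64(18.7))
bar (np.float64(-90.9), np.float64(53.6))
seam R (np.float64(-86.2), np.float64(108.9)) frame L (np.float64(-87.9), np.float64(100.7))
[553.2 115.6]
[549.7 -33.4]
[427.7 -29.5]
[431.  118.4]
strip 0
cups 0
tape 0
sq 0
red 0
red2 0
```

The dial bar is now at −90°, the front is flush (its edge at y≈117 against the fence face at ≈117), and the bystanders are unchanged. Handing in.

Run:
```python
from h import *
print(order.sign_off()); st()
```

```text
the job is handed in; nothing more can be done
None
the job is handed in; nothing more can be done
```

The job is done and handed in at about 40 s of robot time; the sign-off itself gives no verdict.

- **Pods:** I found two suction pods and no third in any view. Both are in the drawer. I pushed the drawer shut until it met its stop at about 24 N, and the top view shows it closed.
- **Drawer front:** Only one was there. I tipped it up through the comb gap, gripped it and turned it over in the air with the gripper. Then I set its edge at the fence, lowered it flat and pushed it home with about 20 N. The last top view shows the plain white face up and the edge at the fence face, to within about 2 mm. I saw no knock.
- **Dial:** I turned it after checking that the front was flush. It hit the stop hard, with 6 N m at the wrist as the tool went about 15° past the stop angle. The next picture read 87–89°, so I pressed it lightly against the stop again. It now reads about 90°.
- **Bystanders:** The trim strip, glue bottle, spray can, mug, tape measure, try square and red pods look the same as in the first top picture. The arm hid the dust brush in the last one, so I did not check it at the end; it was still in place in a wrist picture taken after the dial was first turned.
- **Disagreement:** The top and wrist cameras differed by about 4–6 mm on points to the robot's right, so I used the wrist camera for the dial. The well's frame edges in the last wrist picture also read 2–4° off square, so the dial angle is good to only a few degrees.

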